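Shut the ball dish and turn its spout over the tray

TASK

Take the flat gate plate out of its wooden stand and slide it, edge down, fully home into the slot across the spout of the metal ball dish. Then lift the dish by its carrying bail and turn it a quarter turn, level and gently so that the loose ball stays in the middle, until the shut spout points squarely at the small open tray beside the dish, with its lip above the tray. Finish while still holding the dish there, level, still and clear above desk and tray, and leave the other things on the desk where they are.

Things in the scene. Friction and masses are not known exactly. Their poses are not given: they have to be found in the camera images.
- dish: loose round aluminium dish, 130 mm across, 0.3 to 0.5 kg; origin under its centre, z up. Inside a 10 degree cone, lowest in the centre; rim 23 mm high. Its spout points along its +x, at the start to the world's +y within 0.4 rad; the tray lies a quarter turn clockwise from above. A bail (8 mm rods at y = +-64 mm) bridges it along its y. Bystanders stand within 150 mm of it
- dish_grip (a point): centre of the bail's wooden grip, 98 mm straight above the dish's origin: a bar 64 mm long along the dish's y, 14 mm thick along its x, 16 mm high (90 to 106 mm above the underside), to be gripped across its 14 mm. The ball's top is 30 mm above the underside
- dish_slot (a point): middle of the gate slot's floor in the spout: 78 mm from the dish's centre along its x, 16 mm above its underside. Slot 8 mm wide along the dish's x, 46 mm long along its y, 30 mm deep, open at the top, where a lead-in flares to about 14 mm (top 51 mm above the underside). The spout is 52 mm wide outside, 30 mm inside
- dish_lip (a point): tip of the spout's floor, 96 mm from the dish's centre along its x, 16 mm above its underside
- dish_seat (a point): lowest point of the dish's inside, in its centre, where the ball rests; 6 mm above the underside
- ball_center (a point): centre of the loose steel ball, 24 mm diameter, 56 g, that rests in the dish
- gate: loose gate, 70 to 120 g: steel blade 4 mm thick (its x), 40 wide (y), 32 high; on it a black grip bar 14 mm thick (x), 46 wide (y), 32 to 60 mm above the blade's lower edge, gripped across its 14 mm. Origin: middle of the lower edge, z up. It stands in the stand's slot, axes along the stand's; draw it straight up. Goes into the dish's slot either way round, its x along the dish's x
- gate_stand: fixed light wooden block, 56x84x30 mm (x, y, z), with a slot along its y, 24 mm deep (slot floor 6 mm above its underside); origin under its centre. It stands on the paper, 7 mm above the desk, to the right of the scales, within 0.5 rad of square
- tray: fixed black open tray, 100x68x22 mm (its x, y, z), holding small parts, just beyond the dish; origin under its centre, 112 mm from the dish's centre at the start. Its +y points at the dish's centre, so the turned dish's x lies along the tray's y
- bushing: stepped round bushing, 30 mm across, 30 mm tall, stands beside the tray; bystander; origin under its centre
- nut: hexagon nut, 19x22x12 mm, lies near the dish; bystander; origin under its centre
- wood_block: plain wooden packing block, 45x110x40 mm (x, y, z); bystander; origin under its centre
- steel_block: small ground steel block, 30x50x25 mm; bystander; origin under its centre

How it is judged:
By the outcome, as a careful person would: the job done as asked, in the order asked, and still so for the second after the job is handed in, while the arm keeps its last pose, push and grip.
It also fails if it takes over 61 s, if anything falls off the work surface, if the arm or the gripper's body presses on something with over 40 N, if the wrist force passes 120 N, or if a joint passes its speed limit or range.

ROBOT

A 7-joint arm with a two-finger parallel gripper is mounted at the origin on a cart in front of the work surface, level with it; the furniture and walls round the work are solid. World frame = base frame: x ahead of the robot, y to its left, z up, the work surface at z = 0. Lengths are in m, angles in rad, forces in N, time in s.
With the tool pointing down it reaches from about 0.425 to 0.825 m from the base axis. Payload 3.6 kg.
Tool frame: the origin (TCP) lies at the very end of the fingers, on their centre line; the grasp point (between the pads) lies 19 mm behind it; z points along the fingers, x is the direction in which the jaws open and shut, and the axes are right-handed (so a half turn about z gives the same grasp; the last joint's range is limited). The gripper opens to 93 mm and grips with 3 to 60 N. Pads are 15 mm wide; open, the fingers measure 128 mm over their backs; the gripper's body (75 mm by 188 mm) begins 65 mm behind the grasp point.
Start: joints at [-0.026, 0.615, -0.013, 1.423, 0.008, 1.103, -0.04], TCP at [0.65, 0, 0.219] pointing down, gripper open.
Joint ranges: [-3.12, 3.12], [-0.3, 2.06], [-1.34, 1.32], [0.26, 2.42], [-1.36, 4.5], [0.01, 1.98], [-2.84, 2.84]. Speed limits (rad/s): [2.79, 2.79, 3.14, 3.14, 3.14, 3.14, 3.14].

INTERFACE

Orientations are given as a 3x3 rotation matrix whose columns are the frame's x, y, z axes.
In Python, from cell import arm, imaging gives the robot as it stands.
- The arm moves only by the tool carry_out, never from a script. Its arguments are lists of equal length, an entry for each row: "delta_pos": the shift along the world's x, y, z in cm, a list of three; "delta_rot": the turn, a rotation vector about the world's x, y, z in rad, a list of three; "fingers": the closure, from -1 (fully open) to 1 (shut). In form: {"delta_pos": [[dx, dy, dz], ...], "delta_rot": [[wx, wy, wz], ...], "fingers": [fingers, ...]}. A call has 1 to 5 rows; each row is the pose to reach, as a shift and turn from the pose commanded when the call began; what a row does not reach only later rows make up. A row lasts 1/12 s, in which the tool goes at most 41.7 mm and 7.16 degrees, less where a joint would pass 70% of its speed; a pose out of reach is approached as far as the arm can. A call with a gripper value outside its range is refused whole. The fingers move at their own pace and stop on an object; "force" is the grip in N (left out, the last holds). Time passes only in rows, so rows that repeat a pose let the fingers close. It gives the time, the measured TCP pose, the force and the opening at its end, in the units of the state.
- arm.observe(): the state, without advancing time (a new reading comes with each control period).
- imaging.grab_frame(name): name is "scene" or "side" or "wrist"; returns a dict with "pixels" (384x512x3 uint8, red, green, blue), "fx", "fy", "cx", "cy" (pixels), "R" (3x3) and "t" (3): a world point X has camera coordinates R X + t; the wrist camera has in their place "T_tool_cam" (4x4, takes a point from camera to tool coordinates, whose origin is the TCP and whose axes are the tool frame's). Camera axes: x right, y down, z forward; pixel columns grow to the right and rows downward; lengths in m; the calibration is good to about 2 mm. A picture is of the moment at which its call begins: read the wrist's pose just before it. There is no depth.
- arm.finish_job(): hands the job in, once; it reports no verdict.
The state is a dict: "time": time; "joint_pos": joint angles; "qvel": joint speeds; "effort": joint torques, N m; "tool_pos": TCP position; "orientation": TCP orientation; "force": force on the tool from outside, world axes, zero at the start; "torque": the same for the moment, N m; "opening": opening from 0.0 (shut) to 1.0 (fully open).
Only numpy, scipy, OpenCV 4.12 (cv2) and the standard library are available. Lean on these libraries where they do the work, as an engineer would, in place of code of your own. Each camera call takes 0.05 s, during which the arm holds its last target.

## Working session

There is one attempt and no reset: what is moved stays moved. The work goes in short steps, Python scripts to look and compute and a tool call to move; the robot and the scene stay as the last step left them, time stands still between calls to the robot, and variables do not carry over. Pictures are saved under pics/ and viewed, and the job is handed in when it is done.

Besides the shell and the picture viewer there is one more tool, called as name(argument=value, ...), one argument or row to a line, values as JSON. carry_out: Moves the arm, as the interface text tells. Its arguments: {"type":"object","properties":{"delta_pos":{"type":"array"},"delta_rot":{"type":"array"},"fingers":{"type":"array"},"force":{"type":"number"}},"required":["delta_pos","delta_rot","fingers"]}

```bash
mkdir -p pics; ls
python3 - <<'E'
from cell import arm, imaging
import cv2,numpy as np,pickle
s=arm.observe();print(s)
fr={}
for n in ["scene","side","wrist"]:
    s=arm.observe()
    f=imaging.grab_frame(n);fr[n]=(f,s)
    cv2.imwrite(f"pics/{n}0.png",cv2.resize(f["pixels"][:,:,::-1],(768,576),interpolation=cv2.INTER_CUBIC))
    print(n,{k:np.round(v,4).tolist() for k,v in f.items() if k!="pixels"})
pickle.dump(fr,open("f0.pkl","wb"))
E
```

```text
pics
{'time': 0.0, 'joint_pos': array([-0.02648875,  0.61592969, -0.01263599,  1.42484731,  0.00810885,
        1.10337797, -0.04039337]), 'qvel': array([-0.00013709, -0.00025244,  0.00024475, -0.00063232, -0.00061   ,
       -0.00025819, -0.00180026]), 'effort': array([ 5.37042069e-04, -4.58937871e+01,  2.08912762e-01, -1.65743172e+01,
       -6.11085235e-02,  2.03703978e-02,  2.53581929e-04]), 'tool_pos': array([6.49234652e-01, 1.08069975e-05, 2.17491394e-01]), 'orientation': array([[ 9.99996842e-01,  8.15998951e-05, -2.51192080e-03],
       [ 8.15207696e-05, -9.99999996e-01, -3.16023681e-05],
       [-2.51192337e-03,  3.13974946e-05, -9.99996845e-01]]), 'force': array([0.38034751, 0.16957521, 0.10016198]), 'torque': array([-0.06129315, -0.01863928,  0.01259048]), 'opening': 0.9970914040344668}
scene {'fx': 366.6718, 'fy': 366.6718, 'cx': 254.8368, 'cy': 191.0327, 'R': [[0.7849, -0.6192, -0.0228], [-0.3811, -0.4534, -0.8057], [0.4886, 0.6411, -0.5918]], 't': [-0.3835, 0.2753, 0.7334]}
side {'fx': 399.2549, 'fy': 399.2549, 'cx': 256.9009, 'cy': 198.3304, 'R': [[-0.9994, -0.0232, 0.0241], [-0.031, 0.3712, -0.928], [0.0126, -0.9282, -0.3718]], 't': [0.5257, 0.0958, 1.3668]}
wrist {'fx': 290.2872, 'fy': 290.2872, 'cx': 260.7964, 'cy': 195.7078, 'T_tool_cam': [[1.0, -0.0006, 0.0023, 0.0005], [-0.0, 0.9684, 0.2493, -0.0689], [-0.0024, -0.2493, 0.9684, -0.1672], [0.0, 0.0, 0.0, 1.0]]}
```

View pics/scene0.png

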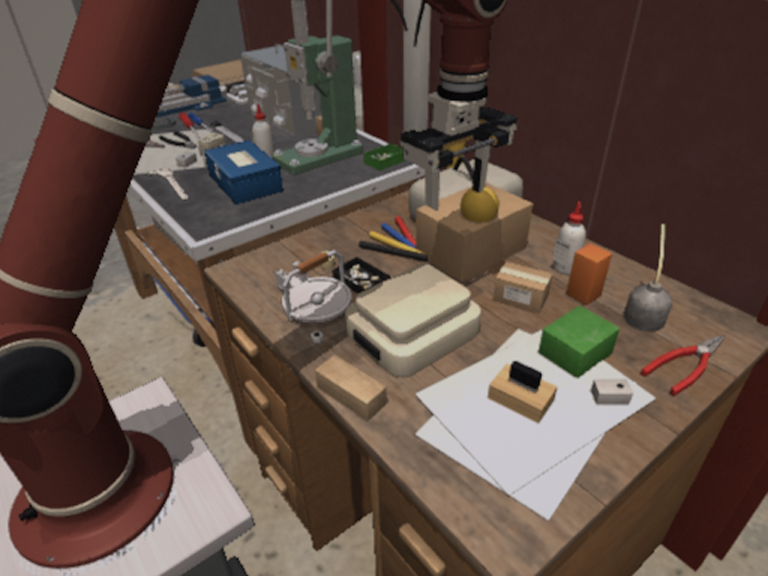

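View pics/side0.png

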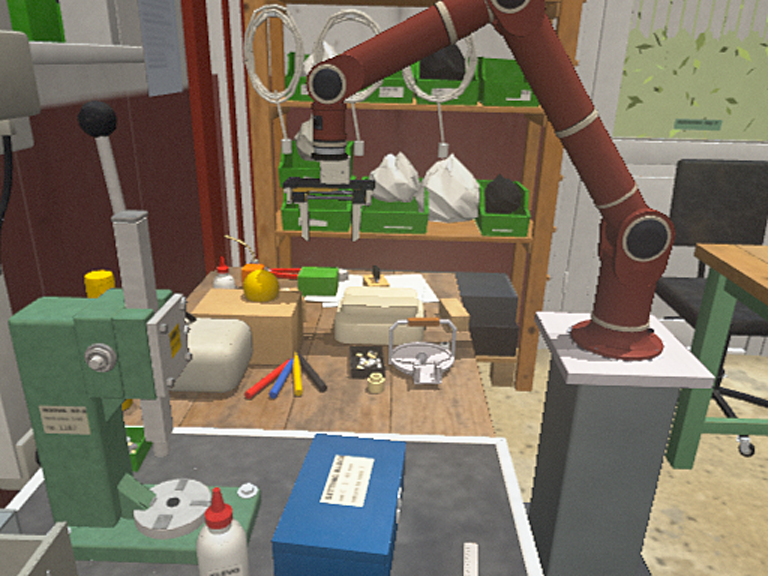

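View pics/wrist0.png

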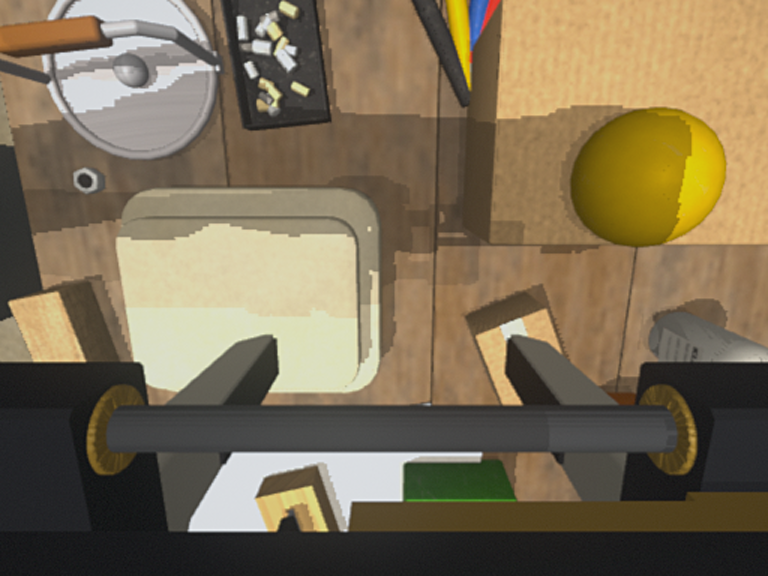

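```bash
cat > h.py <<'E'
import numpy as np,cv2,pickle
def cam(f,s=None):
    K=np.array([[f["fx"],0,f["cx"]],[0,f["fy"],f["cy"]],[0,0,1]])
    if "R" in f: return K,np.array(f["R"]),np.array(f["t"])
    T=np.array(f["T_tool_cam"]);W=np.eye(4);W[:3,:3]=s["orientation"];W[:3,3]=s["tool_pos"]
    C=np.linalg.inv(W@T);return K,C[:3,:3],C[:3,3]
def proj(c,X):
    K,R,t=c;X=np.atleast_2d(X);p=(X@R.T+t)@K.T;return p[:,:2]/p[:,2:]
def back(c,uv,z):
    K,R,t=c;d=R.T@np.linalg.solve(K,np.array([uv[0],uv[1],1.]));o=-R.T@t
    return o+d*(z-o[2])/d[2]
def grab(names,tag):
    from cell import arm,imaging
    out={}
    for n in names:
        s=arm.observe();f=imaging.grab_frame(n);out[n]=(f,s)
        cv2.imwrite(f"pics/{n}{tag}.png",cv2.resize(f["pixels"][:,:,::-1],(768,576),interpolation=cv2.INTER_CUBIC))
    pickle.dump(out,open(f"f{tag}.pkl","wb"));return out
E
python3 - <<'E'
from h import *
fr=pickle.load(open("f0.pkl","rb"))
S=cam(*fr["scene"]);W=cam(*fr["wrist"]);D=cam(*fr["side"])
b=lambda c,u,v,z:print(np.round(back(c,(u/1.5,v/1.5),z),4))
for c,u,v,z in [(W,133,75,.023),(S,317,297,.023),(D,422,358,.023),(W,50,37,.1),(S,314,262,.1),(D,424,322,.1),
 (S,523,395,.037),(S,525,374,.085),(S,511,370,.095),(S,540,378,.095),(W,280,70,.022),(S,362,275,.02),(D,427,372,.016)]: b(c,u,v,z)
E
```

```text
[0.454  0.1472 0.023 ]
[0.4485 0.146  0.023 ]
[0.4486 0.1661 0.023 ]
[0.4501 0.1509 0.1   ]
[0.4514 0.1473 0.1   ]
[0.448  0.1601 0.1   ]
[ 0.543  -0.2658  0.037 ]
[ 0.5368 -0.2667  0.085 ]
[ 0.5192 -0.2549  0.095 ]
[ 0.5379 -0.2903  0.095 ]
[0.5657 0.1509 0.022 ]
[0.5585 0.1527 0.02  ]
[0.44   0.2109 0.016 ]
```

carry_out(
  delta_pos=[
    [-2.2,-4,0.6],
    [-4.4,-8,1.2],
    [-6.6,-12,1.8],
    [-8.8,-16,2.4],
    [-11,-20,3],
  ],
  delta_rot=[
    [0,0,0],
    [0,0,0],
    [0,0,0],
    [0,0,0],
    [0,0,0],
  ],
  fingers=[-1,-1,-1,-1,-1],
)

```text
time: 0.57
tool_pos: [0.549, -0.1824, 0.2458]
orientation: [[1.0, 0.0, -0.001], [0.0, -1.0, 0.0], [-0.001, -0.0, -1.0]]
force: [-0.1, 0.5, -0.1]
opening: 1.001
```

carry_out(
  delta_pos=[
    [0,-4,0],
    [0,-8,0],
    [0,-10,0],
    [0,-10,0],
    [0,-10,0],
  ],
  delta_rot=[
    [0,0,0],
    [0,0,0],
    [0,0,0],
    [0,0,0],
    [0,0,0],
  ],
  fingers=[-1,-1,-1,-1,-1],
)

```text
time: 0.98
tool_pos: [0.5496, -0.2823, 0.2451]
orientation: [[1.0, -0.003, -0.001], [-0.003, -1.0, 0.001], [-0.001, -0.001, -1.0]]
force: [0.3, 1.1, -0.1]
opening: 0.998
```

```bash
python3 -c "
from h import *
o=grab(['wrist','scene'],'1');print(o['wrist'][1]['tool_pos'],o['wrist'][1]['time'])"
```

```text
[ 0.549609   -0.28226306  0.24510484] 0.9833
```

View pics/wrist1.png

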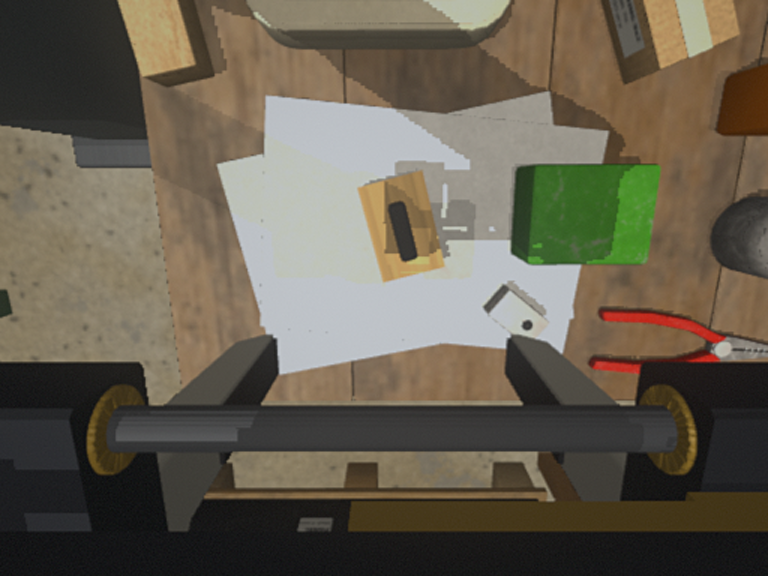

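Run:
```python
from h import *
fr=pickle.load(open("f1.pkl","rb"));f=fr["wrist"][0]["pixels"][:,:,::-1]
c=f[105:195,230:305];cv2.imwrite("pics/c1.png",cv2.resize(c,None,fx=6.4,fy=6.4,interpolation=cv2.INTER_NEAREST))
c=fr["scene"][0]["pixels"][:,:,::-1][225:290,310:385];cv2.imwrite("pics/c1s.png",cv2.resize(c,None,fx=8,fy=8,interpolation=cv2.INTER_NEAREST))
```

```text
(no output)
```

View pics/c1.png

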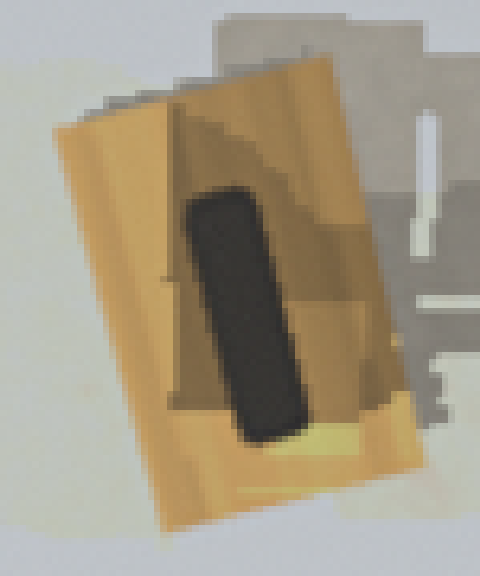

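View pics/c1s.png

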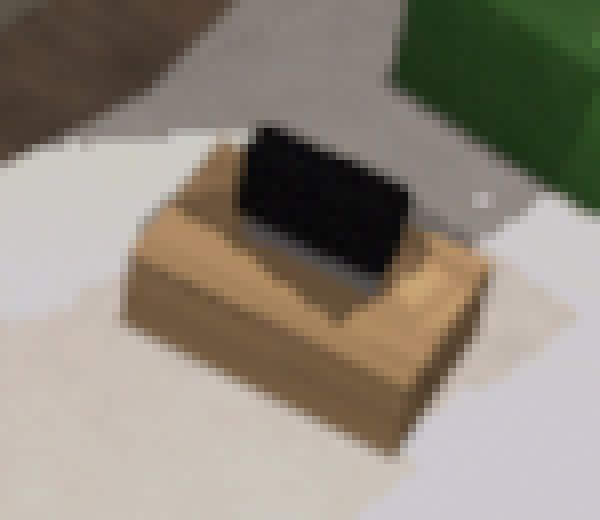

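Run:
```python
from h import *
from scipy.optimize import least_squares
fr=pickle.load(open("f1.pkl","rb"));W=cam(*fr["wrist"]);S=cam(*fr["scene"])
px=np.array([(55,130),(330,57),(428,465),(165,530)])/6.4+[230,105]-0.5
P=np.array([back(W,p,.037) for p in px]);print(P.round(4)); c=P[:,:2].mean(0);print(c, np.linalg.norm(P[0]-P[1]),np.linalg.norm(P[1]-P[2]))
d=(P[1]-P[2]+P[0]-P[3]);print("yaw",np.arctan2(d[1],d[0])-np.pi/2)
# bar top corners (rounded) 
q=np.array([(185,200),(255,185),(312,430),(245,447)])/6.4+[230,105]-.5
Q=np.array([back(W,p,.073) for p in q]);print(Q.round(4),Q.mean(0),np.linalg.norm(Q[0]-Q[1]),np.linalg.norm(Q[1]-Q[2]))
d=(Q[1]-Q[2]+Q[0]-Q[3]);print("yaw",np.arctan2(d[1],d[0])-np.pi/2)
q=np.array([(262,122),(410,187)])/8+[310,225]-.5
q2=np.array([(220,142),(492,262),(405,382),(132,248)])/8+[310,225]-.5
for z,L in((.073,q),(.037,q2)):
  Q=np.array([back(S,p,z) for p in L]);print(Q.round(4),Q.mean(0))
```

```text
[[ 0.5224 -0.2178  0.037 ]
 [ 0.5762 -0.2042  0.037 ]
 [ 0.5975 -0.2848  0.037 ]
 [ 0.5434 -0.2983  0.037 ]]
[ 0.55987023 -0.25128722] 0.05547557626887707 0.08341194577842749
yaw 0.2562168489898884
[[ 0.5481 -0.2296  0.073 ]
 [ 0.5606 -0.227   0.073 ]
 [ 0.5714 -0.2713  0.073 ]
 [ 0.559  -0.2745  0.073 ]] [ 0.55978225 -0.2506284   0.073     ] 0.01278931850608614 0.04558239220551375
yaw 0.23755360376111856
[[ 0.5571 -0.2298  0.073 ]
 [ 0.5684 -0.2718  0.073 ]] [ 0.56275667 -0.2507756   0.073     ]
[[ 0.5732 -0.2054  0.037 ]
 [ 0.5953 -0.2854  0.037 ]
 [ 0.542  -0.2979  0.037 ]
 [ 0.5221 -0.2181  0.037 ]] [ 0.55814662 -0.2516983   0.037     ]
```

carry_out(
  delta_pos=[
    [0.5,1.5,-4],
    [1,3,-8],
    [2,5,-10],
    [2,5,-10],
    [2,5,-10],
  ],
  delta_rot=[
    [0,0,0.1],
    [0,0,0.2],
    [0,0,0.255],
    [0,0,0.255],
    [0,0,0.255],
  ],
  fingers=[-0.2,-0.2,-0.2,-0.2,-0.2],
)

```text
time: 1.5
tool_pos: [0.5709, -0.2266, 0.1447]
orientation: [[0.966, 0.258, -0.002], [0.258, -0.966, 0.003], [-0.001, -0.004, -1.0]]
force: [0.1, -0.8, 0.4]
opening: 0.692
```

carry_out(
  delta_pos=[
    [0,0,0],
    [0,0,0],
    [0,0,0],
  ],
  delta_rot=[
    [0,0,0],
    [0,0,0],
    [0,0,0],
  ],
  fingers=[-0.2,-0.2,-0.2],
)

```text
time: 1.75
tool_pos: [0.571, -0.2324, 0.1475]
orientation: [[0.968, 0.251, 0.003], [0.251, -0.968, -0.002], [0.002, 0.003, -1.0]]
force: [1.3, 0.8, 0.7]
opening: 0.602
```

```bash
python3 -c "
from h import *
o=grab(['wrist'],'2');s=o['wrist'][1];print(s['tool_pos'],s['time'],s['orientation'],s['joint_pos'])"
```

```text
[ 0.57095471 -0.23239237  0.14752859] 1.75 [[ 0.9681079   0.25051933  0.00267743]
 [ 0.25052491 -0.96810809 -0.00199977]
 [ 0.00209106  0.00260676 -0.99999442]] [ 0.38582129  0.63272758 -0.05826454  1.61523293  0.04554583  0.89175709
  0.56353206]
```

View pics/wrist2.png

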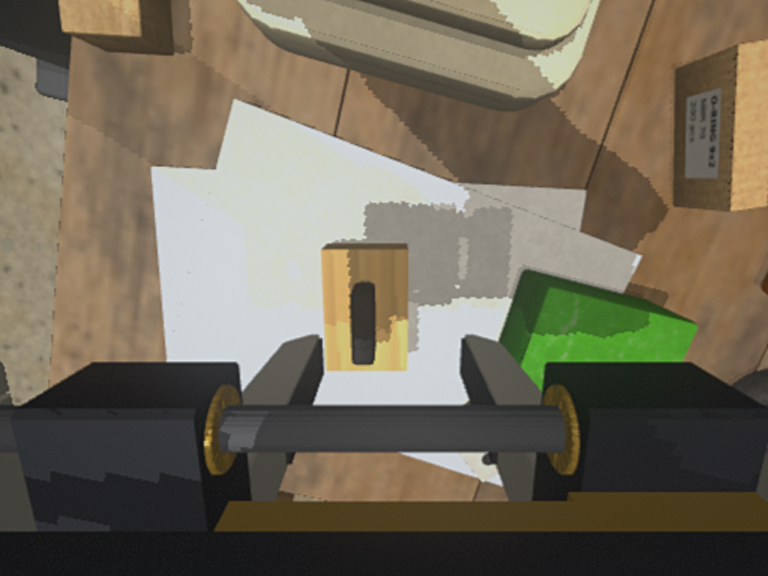

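Run:
```python
from h import *
fr=pickle.load(open("f2.pkl","rb"));W=cam(*fr["wrist"])
q=np.array([(352,283),(375,283),(376,363),(352,363)])/1.5
Q=np.array([back(W,p,.073) for p in q]);print(Q.round(4),Q.mean(0));d=Q[0]+Q[1]-Q[2]-Q[3];print(np.arctan2(d[1],d[0])-np.pi/2)
q=np.array([(322,248),(407,248),(408,370),(322,370)])/1.5
Q=np.array([back(W,p,.037) for p in q]);print(Q.round(4),Q.mean(0));d=Q[0]+Q[1]-Q[2]-Q[3];print(np.arctan2(d[1],d[0])-np.pi/2)
from cell import arm
print(arm.observe()['tool_pos'])
```

```text
[[ 0.5474 -0.2256  0.073 ]
 [ 0.5601 -0.2223  0.073 ]
 [ 0.5725 -0.2699  0.073 ]
 [ 0.5586 -0.2734  0.073 ]] [ 0.55967087 -0.24781476  0.073     ]
0.2433106863669261
[[ 0.5226 -0.217   0.037 ]
 [ 0.5753 -0.2033  0.037 ]
 [ 0.598  -0.285   0.037 ]
 [ 0.5405 -0.2998  0.037 ]] [ 0.55911047 -0.25127474  0.037     ]
0.24190133015562387
[ 0.57080074 -0.23230793  0.14732664]
```

carry_out(
  delta_pos=[
    [-0.6,-1,-1],
    [-1.1,-1.8,-3.5],
    [-1.1,-1.8,-6],
    [-1.1,-1.8,-8],
    [-1.1,-1.8,-9.4],
  ],
  delta_rot=[
    [0,0,0],
    [0,0,0],
    [0,0,0],
    [0,0,0],
    [0,0,0],
  ],
  fingers=[-0.2,-0.2,-0.2,-0.2,-0.2],
)

```text
time: 2.22
tool_pos: [0.5572, -0.2504, 0.0494]
orientation: [[0.968, 0.25, -0.003], [0.25, -0.968, 0.0], [-0.003, -0.001, -1.0]]
force: [0.5, -0.7, -0.5]
opening: 0.6
```

carry_out(
  delta_pos=[
    [0,0,0],
    [0,0,0],
    [0,0,0],
  ],
  delta_rot=[
    [0,0,0],
    [0,0,0],
    [0,0,0],
  ],
  fingers=[-0.2,-0.2,-0.2],
)

```text
time: 2.47
tool_pos: [0.5598, -0.25, 0.0526]
orientation: [[0.968, 0.251, 0.001], [0.251, -0.968, -0.001], [0.001, 0.001, -1.0]]
force: [-0.7, -0.2, -0.3]
opening: 0.602
```

```bash
python3 -c "
from h import *
o=grab(['wrist','scene'],'3');s=o['wrist'][1];print(s['tool_pos'],s['time'],s['force'])"
```

```text
[ 0.55977842 -0.25002936  0.05261919] 2.4667 [-0.69092729 -0.22428267 -0.31333464]
```

View pics/wrist3.png

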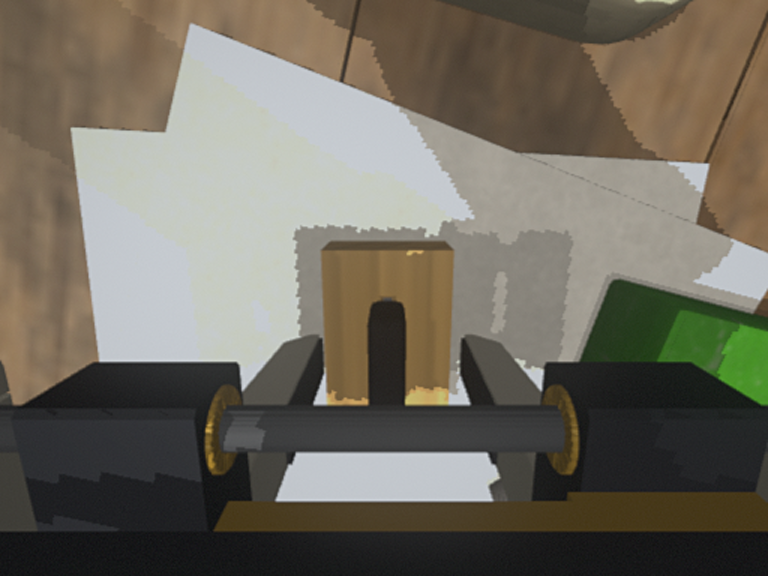

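View pics/scene3.png

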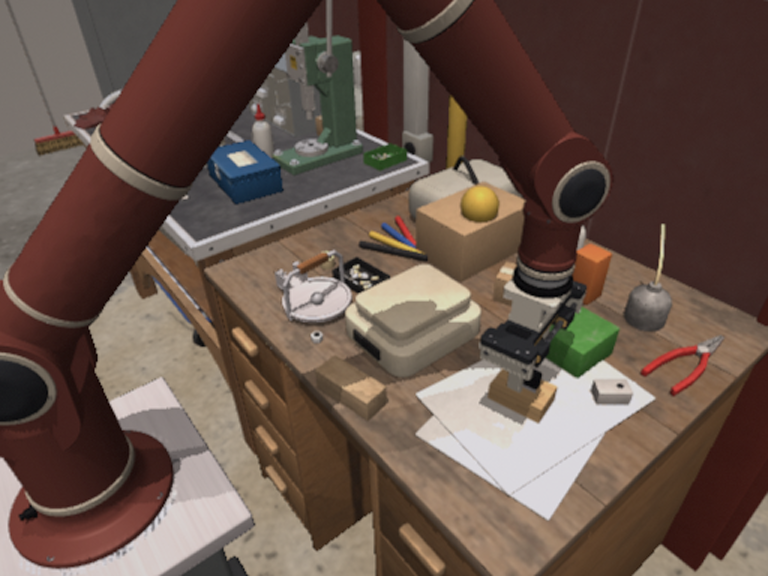

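carry_out(
  delta_pos=[
    [0,0,0],
    [0,0,0],
    [0,0,0],
    [0,0,0],
    [0,0,0],
  ],
  delta_rot=[
    [0,0,0],
    [0,0,0],
    [0,0,0],
    [0,0,0],
    [0,0,0],
  ],
  fingers=[1,1,1,1,1],
  force=30,
)

```text
time: 2.98
tool_pos: [0.5595, -0.2489, 0.052]
orientation: [[0.968, 0.252, 0.0], [0.252, -0.968, -0.0], [0.0, 0.0, -1.0]]
force: [0.0, -0.4, -0.2]
opening: 0.292
```

carry_out(
  delta_pos=[
    [0,0,0],
    [0,0,0.3],
    [0,0,0.6],
    [0,0,1.2],
    [0,0,2],
  ],
  delta_rot=[
    [0,0,0],
    [0,0,0],
    [0,0,0],
    [0,0,0],
    [0,0,0],
  ],
  fingers=[1,1,1,1,1],
)

```text
time: 3.4
tool_pos: [0.5589, -0.2487, 0.0718]
orientation: [[0.968, 0.252, -0.001], [0.252, -0.968, 0.001], [-0.001, -0.001, -1.0]]
force: [-0.6, -0.8, -1.7]
opening: 0.145
```

carry_out(
  delta_pos=[
    [0,0,3],
    [0,0,7],
    [0,0.5,11],
    [-0.5,2,15],
    [-1,5,18],
  ],
  delta_rot=[
    [0,0,0],
    [0,0,0],
    [0,0,0],
    [0,0,0],
    [0,0,0.1],
  ],
  fingers=[1,1,1,1,1],
)

```text
time: 3.82
tool_pos: [0.5501, -0.2048, 0.2545]
orientation: [[0.939, 0.343, 0.005], [0.343, -0.939, -0.005], [0.003, 0.007, -1.0]]
force: [0.6, -1.0, -0.6]
opening: 0.148
```

carry_out(
  delta_pos=[
    [0,4,0.8],
    [-0.5,8,1],
    [-1,12,1],
    [-1.5,16,1],
    [-2,20,1],
  ],
  delta_rot=[
    [0,0,0.12],
    [0,0,0.24],
    [0,0,0.36],
    [0,0,0.48],
    [0,0,0.6],
  ],
  fingers=[1,1,1,1,1],
)

```text
time: 4.23
tool_pos: [0.5292, 0.0013, 0.2615]
orientation: [[0.573, 0.82, 0.002], [0.82, -0.573, -0.0], [0.001, 0.002, -1.0]]
force: [0.8, 0.2, -1.3]
opening: 0.147
```

carry_out(
  delta_pos=[
    [-0.5,4,0],
    [-1,8,0],
    [-1.5,12,0],
    [-2,15,0],
    [-2,15,0],
  ],
  delta_rot=[
    [0,0,0.12],
    [0,0,0.24],
    [0,0,0.36],
    [0,0,0.48],
    [0,0,0.6],
  ],
  fingers=[1,1,1,1,1],
)

```text
time: 4.65
tool_pos: [0.507, 0.1591, 0.2618]
orientation: [[-0.003, 1.0, 0.001], [1.0, 0.003, 0.007], [0.007, 0.001, -1.0]]
force: [0.1, 1.1, -0.6]
opening: 0.15
```

carry_out(
  delta_pos=[
    [0,0,0],
    [0,0,0],
    [0,0,0],
    [0,0,0],
  ],
  delta_rot=[
    [0,0,0],
    [0,0,0],
    [0,0,0],
    [0,0,0],
  ],
  fingers=[1,1,1,1],
)

```text
time: 4.98
tool_pos: [0.5101, 0.1477, 0.2603]
orientation: [[0.021, 1.0, 0.0], [1.0, -0.021, -0.001], [-0.001, 0.0, -1.0]]
force: [-0.1, 0.6, 0.0]
opening: 0.149
```

```bash
python3 -c "
from h import *
o=grab(['wrist','scene','side'],'4');s=o['wrist'][1];print(s['tool_pos'],s['time'],s['force'],s['joint_pos'],s['orientation'])"
```

```text
[0.51014112 0.1476511  0.26025942] 4.9833 [-1.04561370e-01  5.60142866e-01  4.78100816e-04] [-0.00775574  0.4203499  -0.46274889  1.69621677  0.20996042  1.07447449
  1.01380138] [[ 2.06884462e-02  9.99785936e-01  2.63398404e-04]
 [ 9.99785357e-01 -2.06881407e-02 -1.11397237e-03]
 [-1.10828469e-03  2.86388225e-04 -9.99999345e-01]]
```

View pics/wrist4.png

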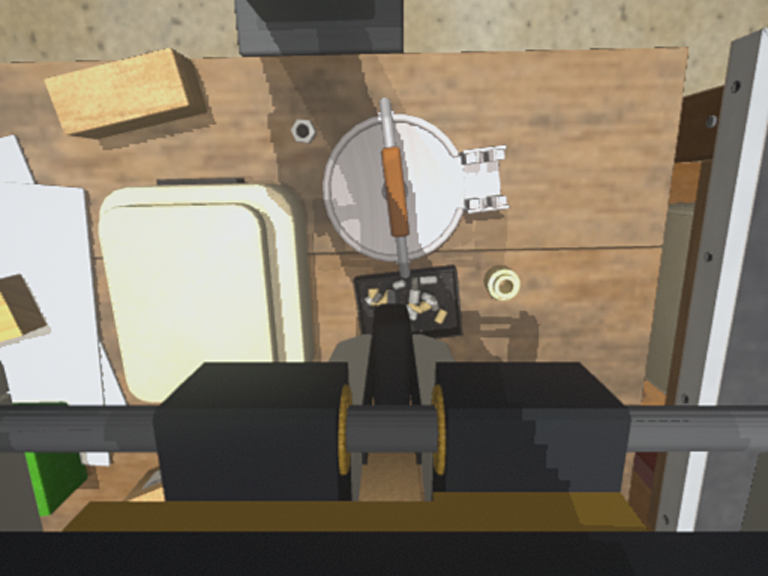

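View pics/scene4.png

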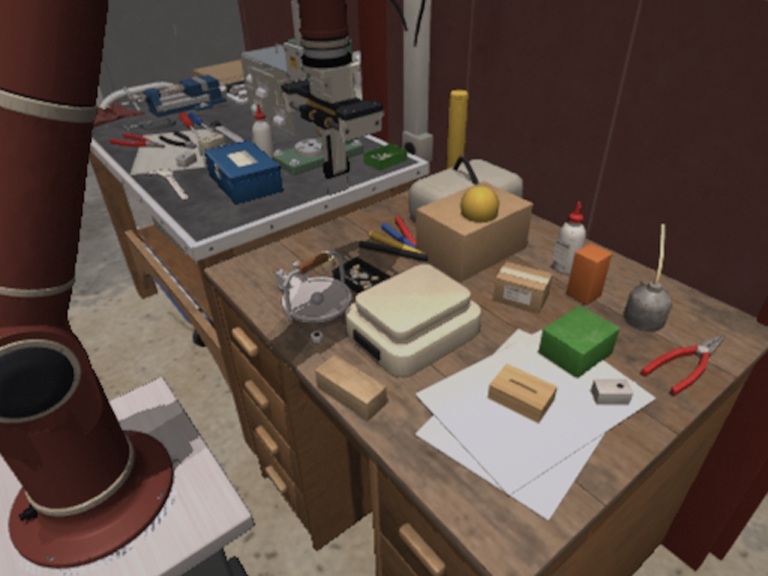

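View pics/side4.png

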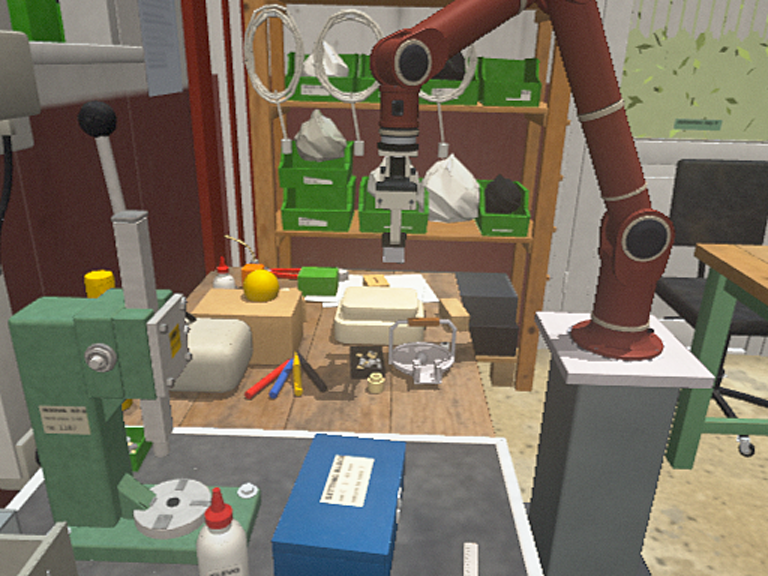

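Run:
```python
from h import *
fr=pickle.load(open("f4.pkl","rb"))
def crop(n,x0,y0,x1,y1,k,o):
    c=fr[n][0]["pixels"][:,:,::-1][y0:y1,x0:x1];cv2.imwrite(o,cv2.resize(c,None,fx=k,fy=k,interpolation=cv2.INTER_NEAREST))
crop("wrist",205,55,345,180,5,"pics/c4w.png")
crop("side",235,120,305,180,10,"pics/c4s.png")
crop("scene",195,65,265,130,9,"pics/c4c.png")
crop("wrist",215,180,315,310,4,"pics/c4g.png")
```

```text
(no output)
```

View pics/c4w.png

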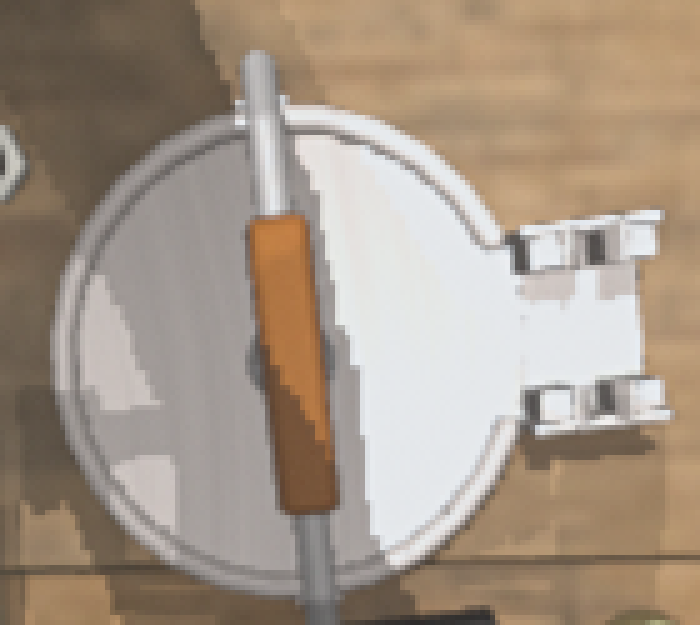

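View pics/c4s.png

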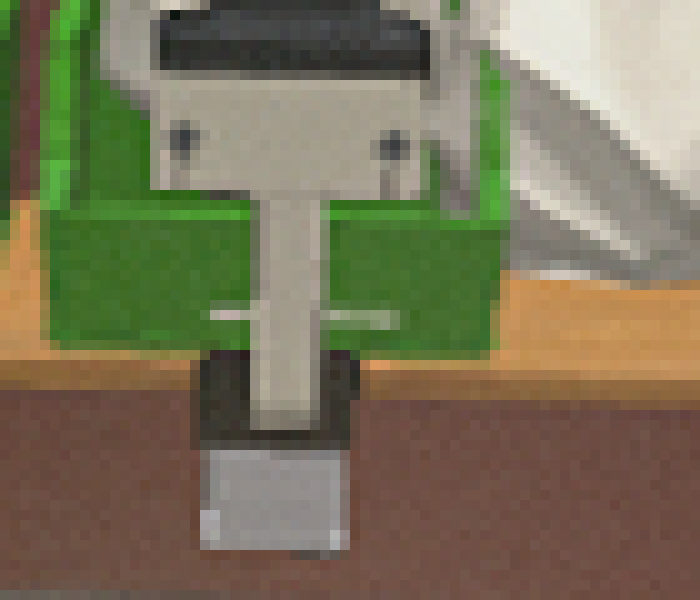

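View pics/c4c.png

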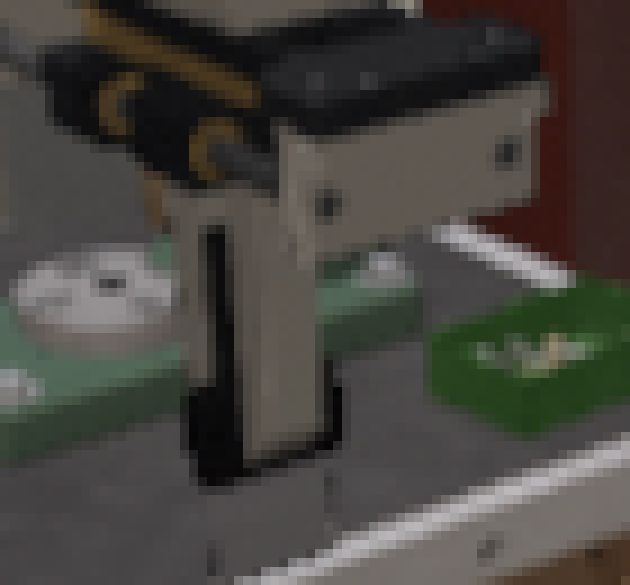

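View pics/c4g.png

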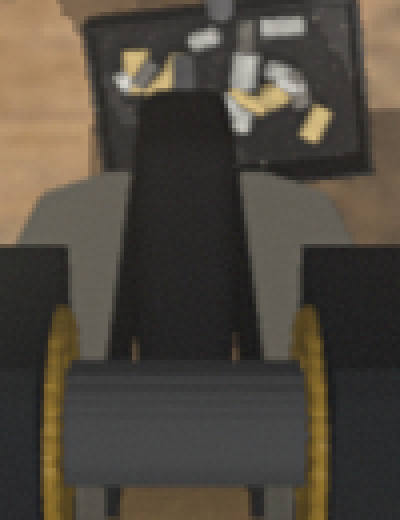

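Run:
```python
from h import *
from scipy.optimize import least_squares
fr=pickle.load(open("f4.pkl","rb"));W=cam(*fr["wrist"]);S=cam(*fr["side"]);s=fr["wrist"][1]
# gate in tool
R=s["orientation"];p=s["tool_pos"]
def gp(q,P): # q: x,y tool offset of gate, h edge below TCP
    P=np.array(P,float); loc=np.c_[P[:,0]+q[0],P[:,1]+q[1],q[2]-P[:,2]]; return loc@R.T+p
pts=[(2,-20,0),(2,20,0),(7,-23,32),(7,23,32)]
print("proj test",proj(S,gp([0,0,.04],np.array(pts)/1e3)).round(1))
obs=np.array([(350,549),(201,549),(354,447),(194,447)])/10+[235,120]-.5
r=least_squares(lambda q:(proj(S,gp([0,q[0],q[1]],np.array(pts)/1e3))-obs).ravel(),[0,.04]);print("gate y,h",r.x,r.fun.round(2))
tip=np.array([[.007,0,0],[.0245,0,0]]);print("tip proj",((proj(S,tip@R.T+p)-[235,120]+.5)*10).round(1))
# dish
g=np.array([(250,220),(305,216),(338,508),(283,512)])/5+[205,55]-.5
G=np.array([back(W,u,.106) for u in g]);print("grip top",G.round(4),G.mean(0).round(4),np.linalg.norm(G[0]-G[1]),np.linalg.norm(G[1]-G[2]))
d=G[0]+G[1]-G[2]-G[3];print("bar dir yaw",np.arctan2(d[1],d[0]), )
rim=np.array([(53,350),(62,430),(105,505),(170,560),(290,595),(385,580),(300,105),(180,135),(110,200),(75,260),(400,140)])/5+[205,55]-.5
for z in(.0,.015,.023):
  M=np.array([back(W,u,z)[:2] for u in rim])
  r=least_squares(lambda q:np.hypot(*(M-q[:2]).T)-q[2],[.45,.15,.065]);print("rim",z,r.x.round(4),(r.fun*1e3).round(1))
lip=np.array([(637,265),(643,385)])/5+[205,55]-.5
L=np.array([back(W,u,.016) for u in lip]);print("lip",L.round(4),L.mean(0))
top=np.array([(510,235),(660,210),(670,418),(520,433)])/5+[205,55]-.5
print("walltop51",np.array([back(W,u,.051) for u in top]).round(4))
q=np.array([(237,185),(306,177),(307,222),(242,224)])  # tray outer corners approx
t=np.array([(355,276),(457,265),(461,333)])/1.5
print("tray",np.array([back(W,u,.022) for u in t]).round(4))
```

```text
proj test [[269.9 174.7]
 [256.1 174.2]
 [271.4 164.6]
 [255.2 164.1]]
gate y,h [0.00336129 0.03979104] [-0.74  0.22  0.32 -0.29  0.29  0.33  0.13 -0.26]
tip proj [[288.7 421.4]
 [286.9 439.3]]
grip top [[0.4196 0.1429 0.106 ]
 [0.419  0.1545 0.106 ]
 [0.4805 0.1607 0.106 ]
 [0.4811 0.1486 0.106 ]] [0.4501 0.1517 0.106 ] 0.011601346189934846 0.06175118604307879
bar dir yaw -3.0445374817376742
rim 0.0 [0.4514 0.1515 0.068 ] [ 0.3  1.1  0.1 -0.8 -0.6  0.8  1.   0.6 -0.7 -0.8 -1. ]
rim 0.015 [0.4511 0.1514 0.0656] [ 0.2  1.   0.1 -0.7 -0.6  0.8  1.   0.6 -0.7 -0.8 -0.9]
rim 0.023 [0.4509 0.1514 0.0643] [ 0.2  1.   0.1 -0.7 -0.6  0.8  1.   0.5 -0.7 -0.8 -0.9]
lip [[0.4272 0.2457 0.016 ]
 [0.459  0.2487 0.016 ]] [0.44309544 0.24719904 0.016     ]
walltop51 [[0.4206 0.2059 0.051 ]
 [0.4155 0.2427 0.051 ]
 [0.4659 0.2475 0.051 ]
 [0.4689 0.2093 0.051 ]]
tray [[0.5293 0.1127 0.022 ]
 [0.5206 0.2095 0.022 ]
 [0.5888 0.2147 0.022 ]]
```

carry_out(
  delta_pos=[
    [-2,2.5,0],
    [-4,5,0],
    [-6,7,-1],
    [-7,8.1,-4],
    [-7,8.1,-7],
  ],
  delta_rot=[
    [0,0,0.05],
    [0,0,0.1],
    [0,0,0.116],
    [0,0,0.116],
    [0,0,0.116],
  ],
  fingers=[1,1,1,1,1],
)

```text
time: 5.55
tool_pos: [0.4378, 0.2348, 0.1912]
orientation: [[-0.106, 0.994, 0.003], [0.994, 0.106, 0.005], [0.004, 0.003, -1.0]]
force: [0.0, -1.2, -0.9]
opening: 0.153
```

carry_out(
  delta_pos=[
    [0,0,-2.5],
    [0,0,-5],
    [0,0,-6],
    [0,0,-6],
    [0,0,-6],
  ],
  delta_rot=[
    [0,0,0],
    [0,0,0],
    [0,0,0],
    [0,0,0],
    [0,0,0],
  ],
  fingers=[1,1,1,1,1],
)

```text
time: 5.97
tool_pos: [0.4402, 0.2306, 0.1306]
orientation: [[-0.099, 0.995, 0.0], [0.995, 0.099, 0.0], [0.0, 0.0, -1.0]]
force: [0.1, 0.1, -1.3]
opening: 0.149
```

carry_out(
  delta_pos=[
    [0,0,0],
    [0,0,0],
    [0,0,0],
  ],
  delta_rot=[
    [0,0,0],
    [0,0,0],
    [0,0,0],
  ],
  fingers=[1,1,1],
)

```text
time: 6.22
tool_pos: [0.4405, 0.2309, 0.1314]
orientation: [[-0.1, 0.995, 0.002], [0.995, 0.1, 0.001], [0.001, 0.003, -1.0]]
force: [-0.2, 0.5, -0.1]
opening: 0.148
```

```bash
python3 -c "
from h import *
o=grab(['wrist','scene','side'],'5');s=o['wrist'][1];print(s['tool_pos'],s['time'],s['force'],np.arctan2(s['orientation'][1,0],s['orientation'][0,0]),s['orientation'][:,2])
for n,(a,b,c,d),k in(('wrist',(150,60,400,280),3),('side',(225,160,325,270),6),('scene',(165,120,265,220),6)):
    cv2.imwrite(f'pics/c5{n}.png',cv2.resize(o[n][0]['pixels'][b:d,a:c,::-1],None,fx=k,fy=k,interpolation=cv2.INTER_NEAREST))
"
```

```text
[0.44052756 0.23087737 0.13144852] 6.2167 [-0.224713    0.46215888 -0.10032103] 1.6706224737804856 [ 0.00247134  0.00118144 -0.99999625]
```

View pics/c5wrist.png

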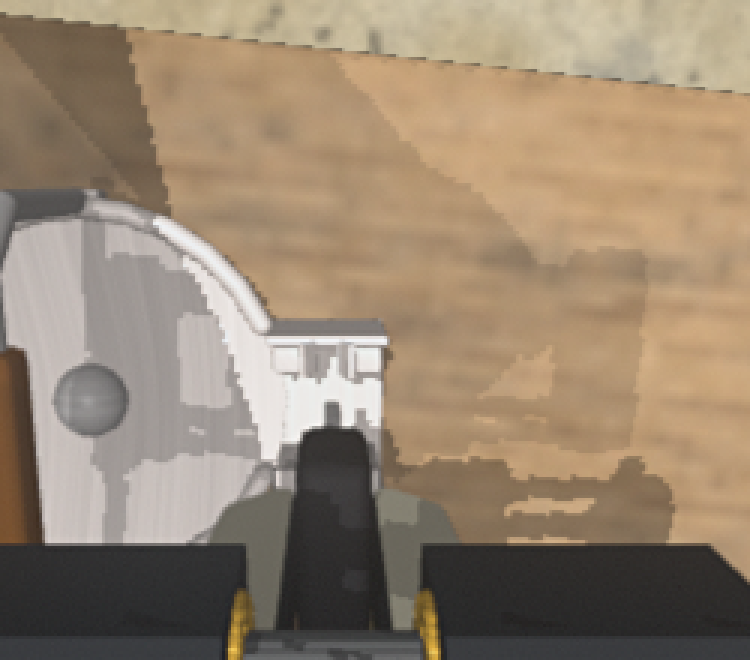

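View pics/c5side.png

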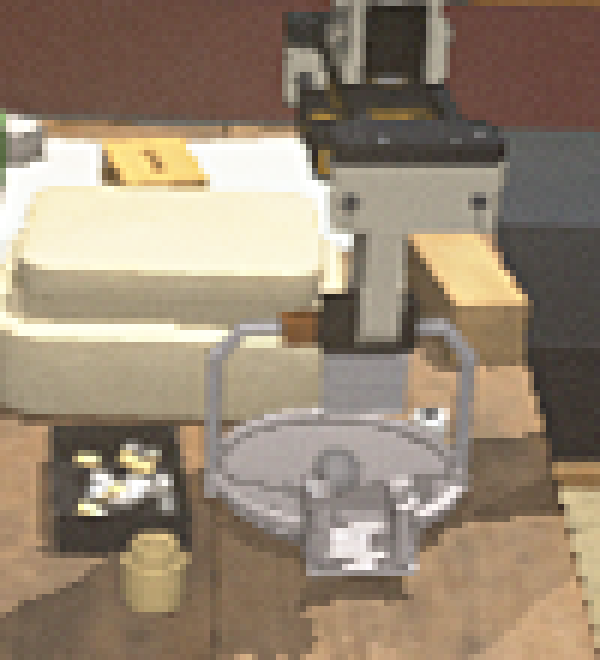

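View pics/c5scene.png

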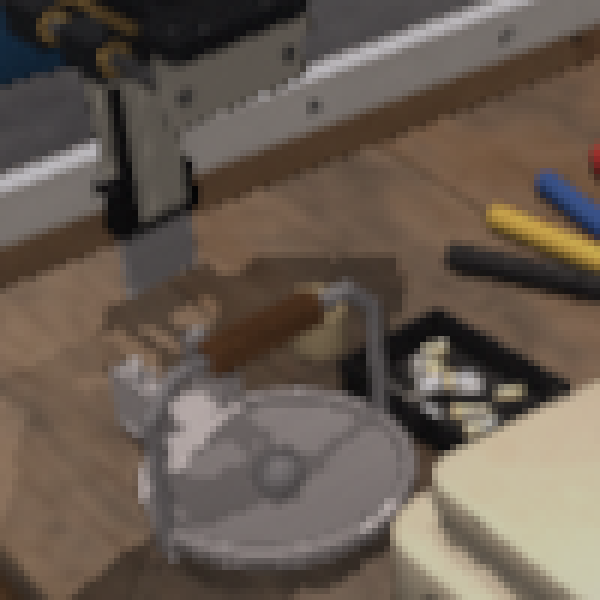

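Run:
```python
from h import *
fr=pickle.load(open("f5.pkl","rb"));W=cam(*fr["wrist"]);s=fr["wrist"][1]
cr=lambda u,v:np.array([u,v])/3+[150,60]-.3
c0=np.array([.4508,.1514]);a=1.666;ex=np.array([np.cos(a),np.sin(a)]);ey=np.array([-ex[1],ex[0]])
def L(u,v,z):
    q=back(W,cr(u,v),z)[:2]-c0;return np.round([q@ex*1e3,q@ey*1e3],1)
for n,u,v,z in [("gapL",303,360,.051),("gapR",352,360,.051),("pilL",272,360,.051),("pilR",383,360,.051),("lip?",383,400,.016),("wall outer",330,322,.046),("ball",91,400,.018),("wallL",272,322,.046),("wallR",386,322,.046)]: print(n,L(u,v,z))
q=s["tool_pos"][:2]-c0;print("tcp",q@ex*1e3,q@ey*1e3)
# ball
print("ball",back(W,cr(91,400),.018))
print("blade tip near end", back(W,cr(326,408),s["tool_pos"][2]-.04),back(W,cr(339,408),s["tool_pos"][2]-.04))
for u in (326,339): print(L(u,408,s["tool_pos"][2]-.04))
for u in (303,367): print("bar top",L(u,432,s["tool_pos"][2]+.02))
for P in ([78,0],[78,23],[96,15]):
    w=c0+ex*P[0]/1e3+ey*P[1]/1e3
    print(P,(proj(W,[*w,.051])-[150,60])*3)
```

```text
gapL [71.3 20.7]
gapR [85.5 20.8]
pilL [62.4 20.7]
pilR [94.5 20.8]
lip? [96.9  0. ]
wall outer [79.1 31. ]
ball [-0.2  0.1]
wallL [62.2 31. ]
wallR [95.5 31.1]
tcp 80.09396262253426 2.6708056055249747
ball [0.4507143  0.15115038 0.018     ]
blade tip near end [0.42643347 0.22775353 0.09144852] [0.42611528 0.23093253 0.09144852]
[78.3 17. ]
[81.5 17. ]
bar top [74.7 28.4]
bar top [86.  28.4]
[78, 0] [[324.90279388 427.97311928]]
[78, 23] [[325.10106435 351.46305882]]
[96, 15] [[386.82340038 378.75029472]]
```

Run:
```python
from h import *
fr=pickle.load(open("f5.pkl","rb"));S=cam(*fr["side"]);s=fr["side"][1];C=cam(*fr["scene"])
c0=np.array([.4508,.1514]);a=1.668;ex=np.array([np.cos(a),np.sin(a)]);ey=np.array([-ex[1],ex[0]])
z=s["tool_pos"][2]-.03
for y in (-23,-20,20,23):
    w=c0+ex*.080+ey*y/1e3
    print(y,((proj(S,[*w,z])-[225,160]+.5)*6).round(1), ((proj(C,[*w,z-.01])-[165,120]+.5)*6).round(1))
for y in (-26,26):
    for x in(78,96):
      w=c0+ex*x/1e3+ey*y/1e3;print(y,x,((proj(S,[*w,.016])-[225,160]+.5)*6).round(1),((proj(S,[*w,.046])-[225,160]+.5)*6).round(1))
```

```text
-23 [[316.5 391.9]] [[199.8 259.7]]
-20 [[322.9 391.9]] [[194.8 262.1]]
20 [[407.7 391. ]] [[126.  294.6]]
23 [[414.  390.9]] [[120.7 297.1]]
-26 78 [[302.2 549.9]] [[304.8 494.6]]
-26 96 [[306.6 568.7]] [[309.2 512.7]]
26 78 [[409.3 548.3]] [[412.9 493.1]]
26 96 [[415.2 567. ]] [[418.9 511.2]]
```

carry_out(
  delta_pos=[
    [0,-0.1,-1],
    [0,-0.2,-2],
    [0,-0.2,-3],
    [0,-0.2,-3.5],
    [0,-0.2,-3.8],
  ],
  delta_rot=[
    [0,0,-0.004],
    [0,0,-0.004],
    [0,0,-0.004],
    [0,0,-0.004],
    [0,0,-0.004],
  ],
  fingers=[1,1,1,1,1],
)

```text
time: 6.78
tool_pos: [0.4389, 0.228, 0.0906]
orientation: [[-0.096, 0.995, -0.003], [0.995, 0.096, -0.001], [-0.001, -0.003, -1.0]]
force: [0.7, 0.3, -2.0]
opening: 0.146
```

carry_out(
  delta_pos=[
    [0,0,0],
    [0,0,0],
    [0,0,0],
  ],
  delta_rot=[
    [0,0,0],
    [0,0,0],
    [0,0,0],
  ],
  fingers=[1,1,1],
)

```text
time: 7.03
tool_pos: [0.4399, 0.2287, 0.0924]
orientation: [[-0.096, 0.995, 0.0], [0.995, 0.096, 0.0], [0.0, 0.001, -1.0]]
force: [-0.1, 0.3, -1.2]
opening: 0.148
```

```bash
python3 -c "
from h import *
o=grab(['wrist','scene','side'],'6');s=o['wrist'][1];print(s['tool_pos'],s['time'],s['force'],np.arctan2(s['orientation'][1,0],s['orientation'][0,0]),s['orientation'][:,2])
c0=np.array([.4508,.1514]);a=1.666;ex=np.array([np.cos(a),np.sin(a)])
print((s['tool_pos'][:2]-c0)@ex)
for n,(a,b,c,d),k in(('wrist',(150,60,400,280),3),('side',(225,160,325,270),6),('scene',(165,120,265,220),6)):
    cv2.imwrite(f'pics/c6{n}.png',cv2.resize(o[n][0]['pixels'][b:d,a:c,::-1],None,fx=k,fy=k,interpolation=cv2.INTER_NEAREST))
"
```

```text
[0.43992695 0.22872345 0.09236445] 7.0333 [-0.06697475  0.31562323 -1.21565778] 1.6671272749450776 [ 4.85324994e-04  3.44719318e-04 -9.99999823e-01]
0.07800689026330626
```

View pics/c6wrist.png

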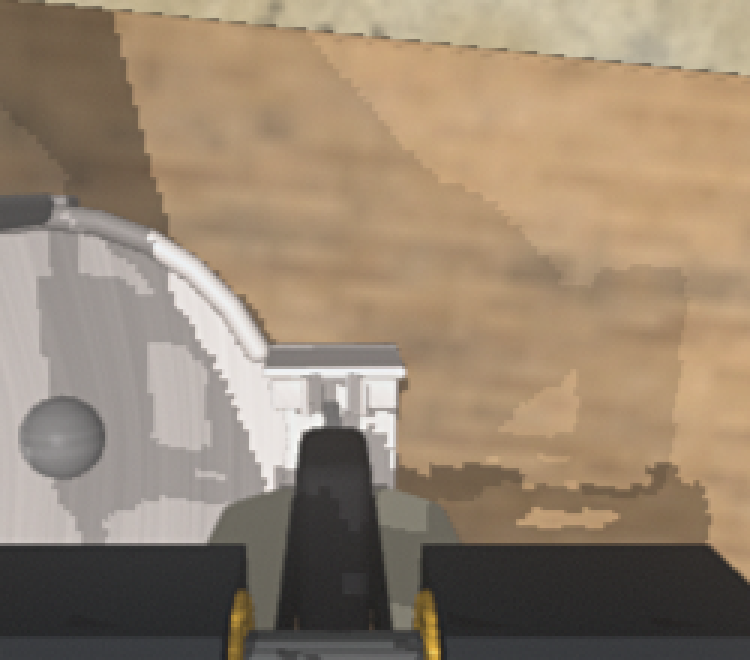

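View pics/c6side.png

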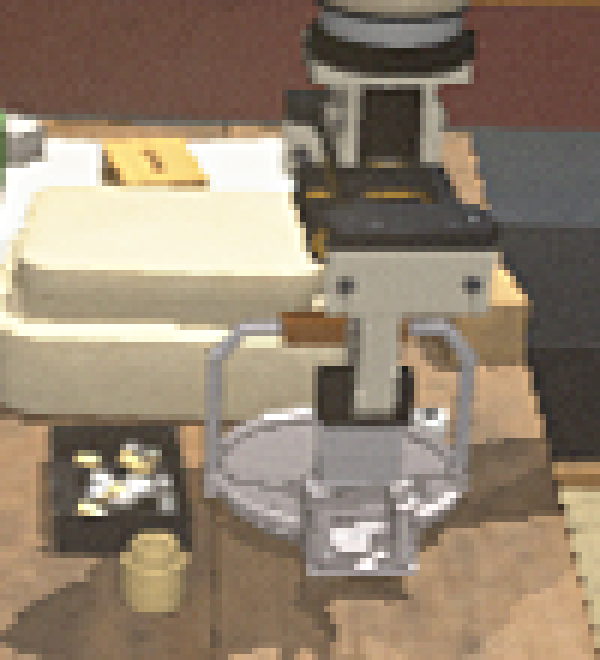

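carry_out(
  delta_pos=[
    [0,0,-0.7],
    [0,0,-1.4],
    [0,0,-2.1],
    [0,0,-2.6],
    [0,0,-2.9],
  ],
  delta_rot=[
    [0,0,0],
    [0,0,0],
    [0,0,0],
    [0,0,0],
    [0,0,0],
  ],
  fingers=[1,1,1,1,1],
)

```text
time: 7.6
tool_pos: [0.4392, 0.2282, 0.062]
orientation: [[-0.096, 0.995, -0.001], [0.995, 0.096, -0.001], [-0.001, -0.002, -1.0]]
force: [0.2, -0.1, -0.3]
opening: 0.152
```

carry_out(
  delta_pos=[
    [0,0,-0.2],
    [0,0,-0.35],
    [0,0,-0.5],
    [0,0,-0.6],
  ],
  delta_rot=[
    [0,0,0],
    [0,0,0],
    [0,0,0],
    [0,0,0],
  ],
  fingers=[1,1,1,1],
)

```text
time: 7.93
tool_pos: [0.4396, 0.2306, 0.0584]
orientation: [[-0.097, 0.995, 0.001], [0.995, 0.097, 0.003], [0.003, 0.002, -1.0]]
force: [-2.6, 2.2, 11.5]
opening: 0.146
```

```bash
python3 -c "
from h import *
o=grab(['wrist','scene','side'],'7');s=o['wrist'][1];print(s['tool_pos'],s['time'],s['force'],s['torque'])
c0=np.array([.4508,.1514]);a=1.666;ex=np.array([np.cos(a),np.sin(a)])
print((s['tool_pos'][:2]-c0)@ex)
for n,(a,b,c,d),k in(('wrist',(200,120,320,240),5),('side',(255,200,315,270),9),('scene',(165,130,225,200),9)):
    cv2.imwrite(f'pics/c7{n}.png',cv2.resize(o[n][0]['pixels'][b:d,a:c,::-1],None,fx=k,fy=k,interpolation=cv2.INTER_NEAREST))
S=cam(*o['side']);ey=np.array([-ex[1],ex[0]])
for z in (.016,.048,.076):
  for y in(-23,23):
    w=c0+ex*.085+ey*y/1e3;print(z,y,((proj(S,[*w,z])-[255,200]+.5)*9).round(1))
print('tip',((proj(S,s['tool_pos'][None]+[[0,.024,0]])-[255,200]+.5)*9))
"
```

```text
[0.43960668 0.2305922  0.05842099] 7.9333 [-2.55180945  2.24846709 11.48453522] [ 0.50865537  0.78467764 -0.02431786]
0.07989761523084335
0.016 -23 [[194.6 475.6]]
0.016 23 [[337.5 473.4]]
0.048 -23 [[198.9 386.5]]
0.048 23 [[343.3 384.7]]
0.076 -23 [[202.7 307.1]]
0.076 23 [[348.4 305.5]]
tip [[285.39291274 384.48764427]]
```

View pics/c7wrist.png

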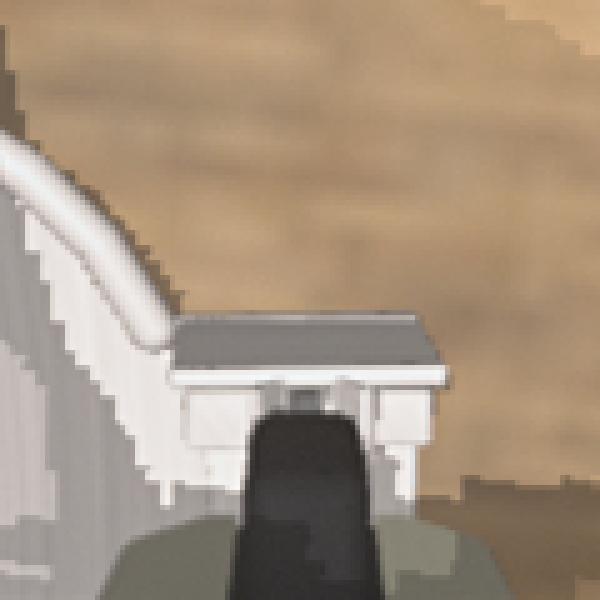

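View pics/c7side.png

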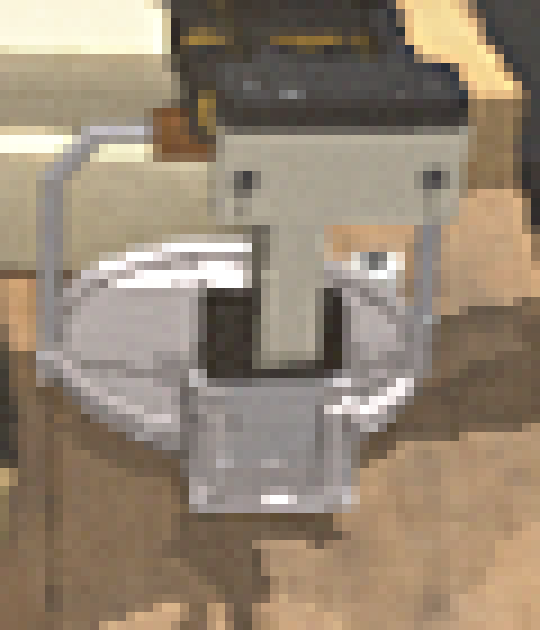

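View pics/c7scene.png

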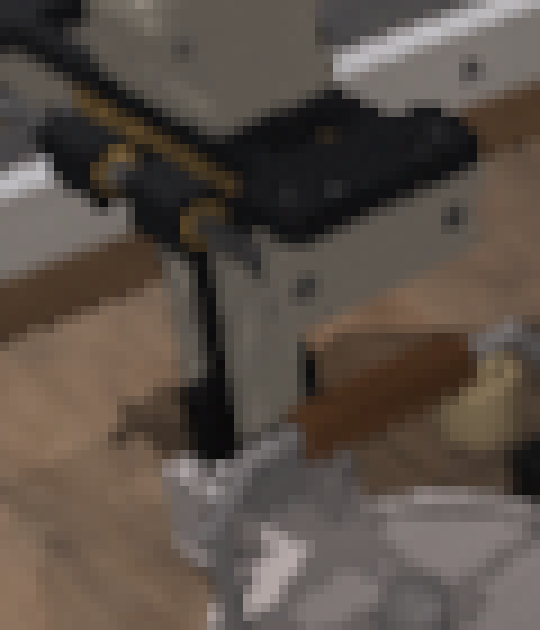

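carry_out(
  delta_pos=[
    [0,-0.1,0],
    [0,-0.15,-0.1],
    [0,-0.15,-0.2],
    [0,-0.15,-0.3],
    [0,-0.15,-0.3],
  ],
  delta_rot=[
    [0,0,0],
    [0,0,0],
    [0,0,0],
    [0,0,0],
    [0,0,0],
  ],
  fingers=[1,1,1,1,1],
)

```text
time: 8.5
tool_pos: [0.4397, 0.2327, 0.057]
orientation: [[-0.099, 0.995, 0.004], [0.995, 0.099, 0.009], [0.008, 0.005, -1.0]]
force: [-5.0, 5.0, 15.6]
opening: 0.149
```

carry_out(
  delta_pos=[
    [0,-0.1,0.2],
    [0,-0.15,0.4],
    [0,-0.15,0.4],
  ],
  delta_rot=[
    [0,0,0],
    [0,0,0],
    [0,0,0],
  ],
  fingers=[1,1,1],
)

```text
time: 8.75
tool_pos: [0.4398, 0.2278, 0.0597]
orientation: [[-0.098, 0.995, 0.002], [0.995, 0.098, 0.004], [0.003, 0.003, -1.0]]
force: [-1.6, 2.4, 8.6]
opening: 0.142
```

```bash
python3 -c "
from h import *
o=grab(['wrist','side'],'8');s=o['wrist'][1];print(s['tool_pos'],s['time'],s['force'],s['torque'],s['orientation'][:,2])
for n,(a,b,c,d),k in(('wrist',(200,120,320,240),5),('side',(255,200,315,270),9)):
    cv2.imwrite(f'pics/c8{n}.png',cv2.resize(o[n][0]['pixels'][b:d,a:c,::-1],None,fx=k,fy=k,interpolation=cv2.INTER_NEAREST))
"
```

```text
[0.43979285 0.22779703 0.05972603] 8.75 [-1.56258438  2.40960921  8.62476077] [0.54840832 0.65468966 0.0157866 ] [ 0.00216193  0.00360766 -0.99999116]
```

View pics/c8wrist.png

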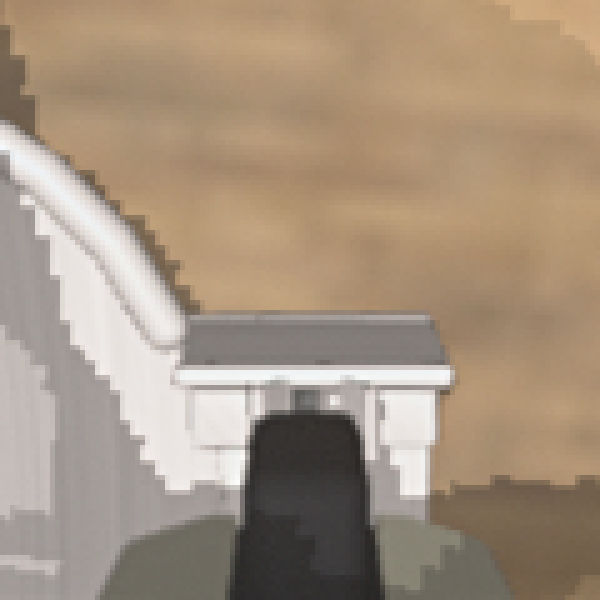

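View pics/c8side.png

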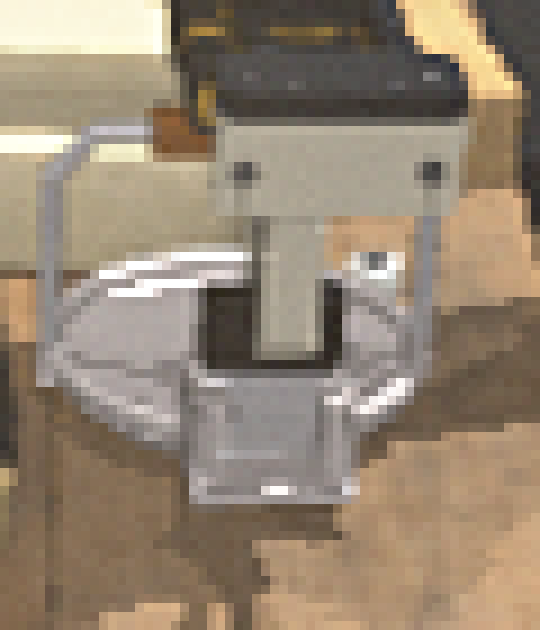

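carry_out(
  delta_pos=[
    [0,0,0],
    [0,0,0],
    [0,0,0],
  ],
  delta_rot=[
    [0,0,0],
    [0,0,0],
    [0,0,0],
  ],
  fingers=[1,1,1],
)

```text
time: 9.1
tool_pos: [0.4398, 0.2279, 0.0596]
orientation: [[-0.098, 0.995, 0.002], [0.995, 0.098, 0.004], [0.003, 0.002, -1.0]]
force: [-3.4, 2.5, 9.8]
opening: 0.148
```

```bash
python3 -c "
from h import *
o=grab(['wrist','side','scene'],'9');s=o['wrist'][1];print(s['tool_pos'],s['time'],s['force'],s['torque'],s['orientation'][:,2])
for n,(a,b,c,d),k in(('wrist',(150,90,350,240),4),('side',(235,180,325,270),7),('scene',(165,130,265,225),7)):
    cv2.imwrite(f'pics/c9{n}.png',cv2.resize(o[n][0]['pixels'][b:d,a:c,::-1],None,fx=k,fy=k,interpolation=cv2.INTER_NEAREST))
a=pickle.load(open('f5.pkl','rb'))['side'][0]['pixels'][180:270,235:325,::-1]
b=o['side'][0]['pixels'][180:270,235:325,::-1]
cv2.imwrite('pics/c9cmp.png',cv2.resize(np.hstack([a,b]),None,fx=4.4,fy=5,interpolation=cv2.INTER_NEAREST))
"
```

```text
[0.43983312 0.22790895 0.05961878] 9.1 [-3.44361248  2.48251902  9.78733701] [ 0.58059502  0.61743399 -0.01036405] [ 0.002081    0.00359995 -0.99999135]
```

View pics/c9cmp.png

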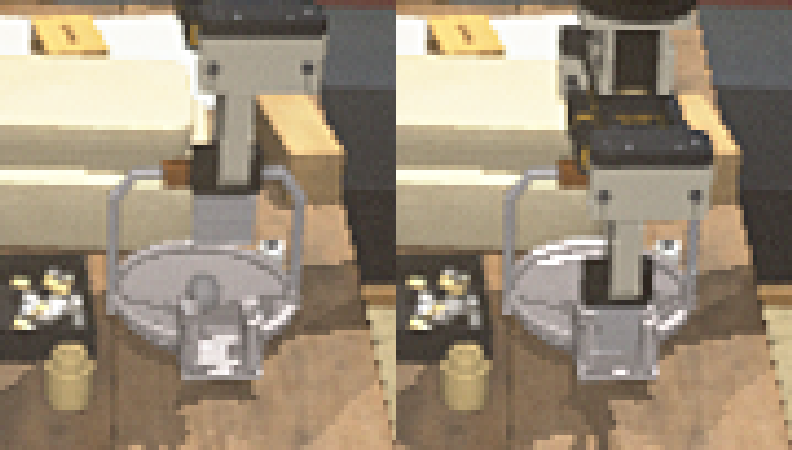

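View pics/c9wrist.png

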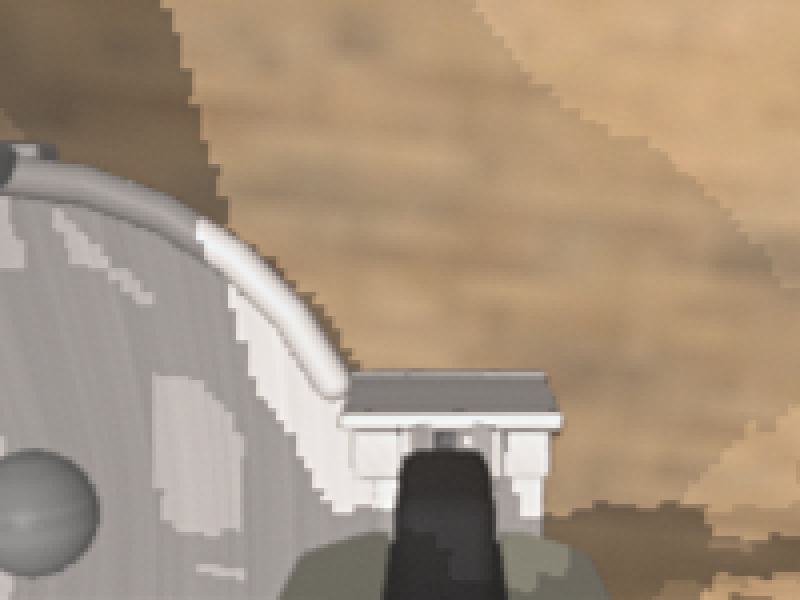

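View pics/c9scene.png

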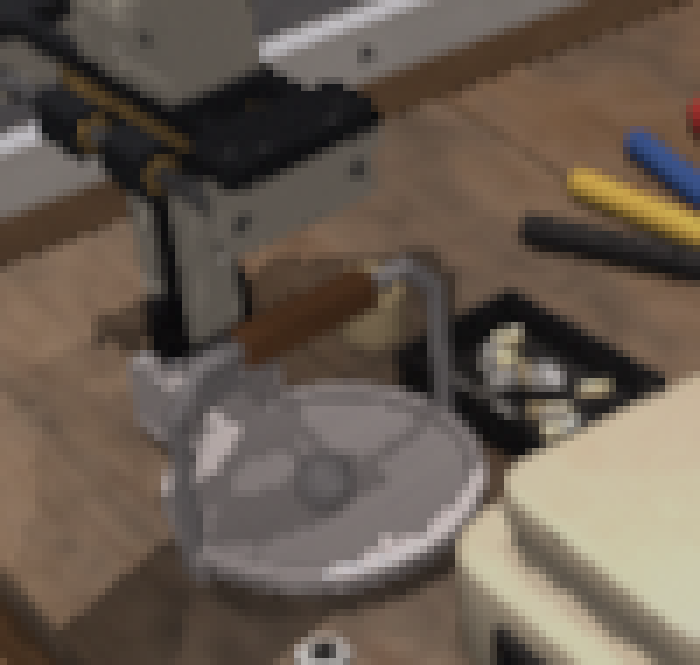

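carry_out(
  delta_pos=[
    [0,0,0.1],
    [0,0,0.1],
    [0,0,0.1],
    [0,0,0.1],
  ],
  delta_rot=[
    [0,0,0],
    [0,0,0],
    [0,0,0],
    [0,0,0],
  ],
  fingers=[0.3,0.3,0.3,0.3],
)

```text
time: 9.58
tool_pos: [0.4399, 0.2249, 0.059]
orientation: [[-0.095, 0.995, -0.0], [0.995, 0.095, -0.001], [-0.001, -0.0, -1.0]]
force: [0.1, -0.2, -0.4]
opening: 0.341
```

```bash
python3 -c "
from h import *
o=grab(['wrist','side','scene'],'10');s=o['wrist'][1];print(s['tool_pos'],s['time'],s['force'],s['torque'],s['orientation'][:,2])
for n,(a,b,c,d),k in(('wrist',(150,90,350,240),4),('side',(235,180,325,270),7)):
    cv2.imwrite(f'pics/c10{n}.png',cv2.resize(o[n][0]['pixels'][b:d,a:c,::-1],None,fx=k,fy=k,interpolation=cv2.INTER_NEAREST))
"
```

```text
[0.43985747 0.22494464 0.05895999] 9.5833 [ 0.10788342 -0.18117455 -0.44756564] [ 0.07856815 -0.10215365  0.02932417] [-1.28135391e-04 -6.50790917e-04 -9.99999780e-01]
```

View pics/c10wrist.png

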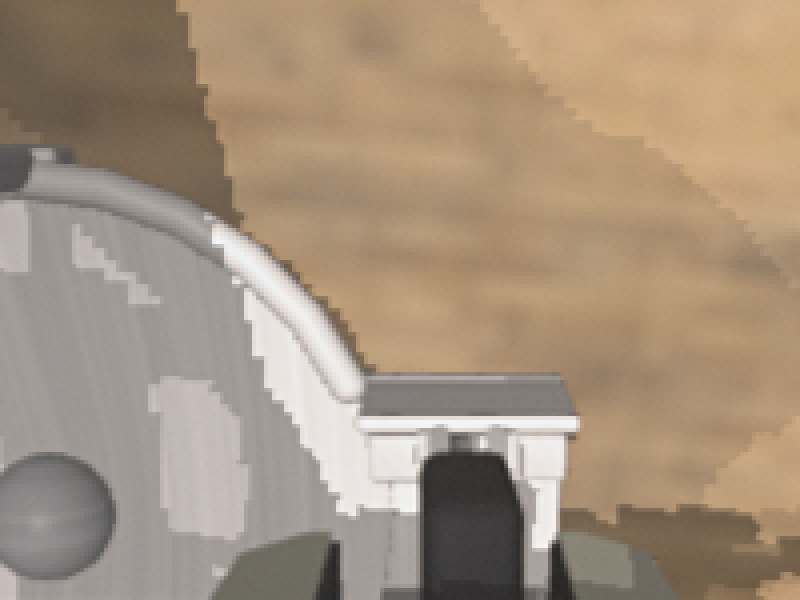

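View pics/c10side.png

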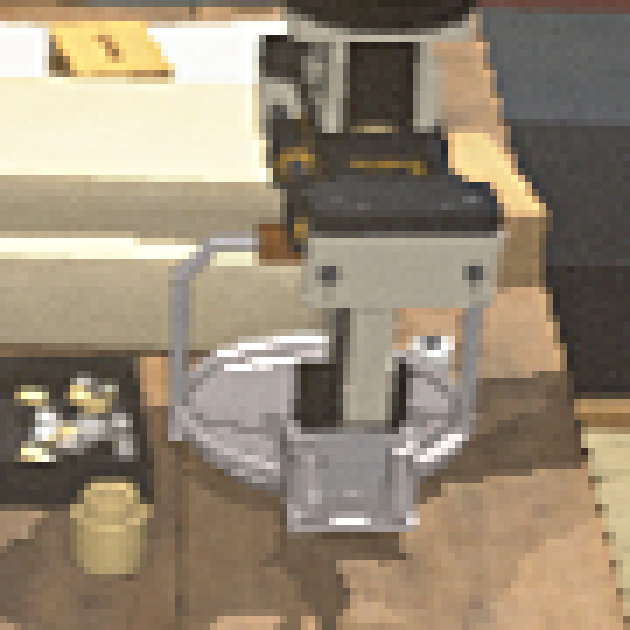

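carry_out(
  delta_pos=[
    [0,0.1,0],
    [0,0.1,0.5],
    [0,0.1,2],
    [0,0.1,5],
    [0,0.1,8],
  ],
  delta_rot=[
    [0,0,0],
    [0,0,0],
    [0,0,0],
    [0,0,0],
    [0,0,0],
  ],
  fingers=[0.1,0.1,0.1,0.1,0.1],
)

```text
time: 10.15
tool_pos: [0.4388, 0.2261, 0.1396]
orientation: [[-0.097, 0.995, -0.003], [0.995, 0.097, -0.001], [-0.001, -0.003, -1.0]]
force: [0.1, 0.3, 1.0]
opening: 0.45
```

carry_out(
  delta_pos=[
    [0,0,3],
    [1,-1,7],
    [3,-3,11],
    [5,-5,11],
    [6,-6.5,11],
  ],
  delta_rot=[
    [0,0,0],
    [0,0,0],
    [0,0,0],
    [0,0,0],
    [0,0,0],
  ],
  fingers=[-0.1,-0.1,-0.1,-0.1,-0.1],
)

```text
time: 10.57
tool_pos: [0.5039, 0.1597, 0.253]
orientation: [[-0.093, 0.996, 0.009], [0.996, 0.093, 0.001], [0.0, 0.009, -1.0]]
force: [1.3, -0.2, -0.8]
opening: 0.546
```

carry_out(
  delta_pos=[
    [0,0,0],
    [0,0,0],
    [0,0,0],
  ],
  delta_rot=[
    [0,0,0],
    [0,0,0],
    [0,0,0],
  ],
  fingers=[-0.1,-0.1,-0.1],
)

```text
time: 10.82
tool_pos: [0.4984, 0.1626, 0.2489]
orientation: [[-0.098, 0.995, -0.002], [0.995, 0.098, 0.001], [0.001, -0.002, -1.0]]
force: [0.4, 0.1, -0.6]
opening: 0.549
```

```bash
python3 -c "
from h import *
o=grab(['wrist','side','scene'],'11');s=o['wrist'][1];print(s['tool_pos'],s['time'],s['force'],s['joint_pos'],s['orientation'])
for n,(a,b,c,d),k in(('wrist',(190,60,350,180),5),('side',(235,190,315,270),7),('scene',(165,140,265,225),7)):
    cv2.imwrite(f'pics/c11{n}.png',cv2.resize(o[n][0]['pixels'][b:d,a:c,::-1],None,fx=k,fy=k,interpolation=cv2.INTER_NEAREST))
"
```

```text
[0.49841415 0.16257626 0.24893248] 10.8167 [ 0.44147102  0.09358452 -0.58440324] [-0.00712855  0.42803687 -0.5099798   1.7297849   0.2347985   1.04617699
  1.07151701] [[-9.78952523e-02  9.95195414e-01 -1.61447853e-03]
 [ 9.95196420e-01  9.78963610e-02  6.22448063e-04]
 [ 7.77509031e-04 -1.54578854e-03 -9.99998503e-01]]
```

View pics/c11wrist.png

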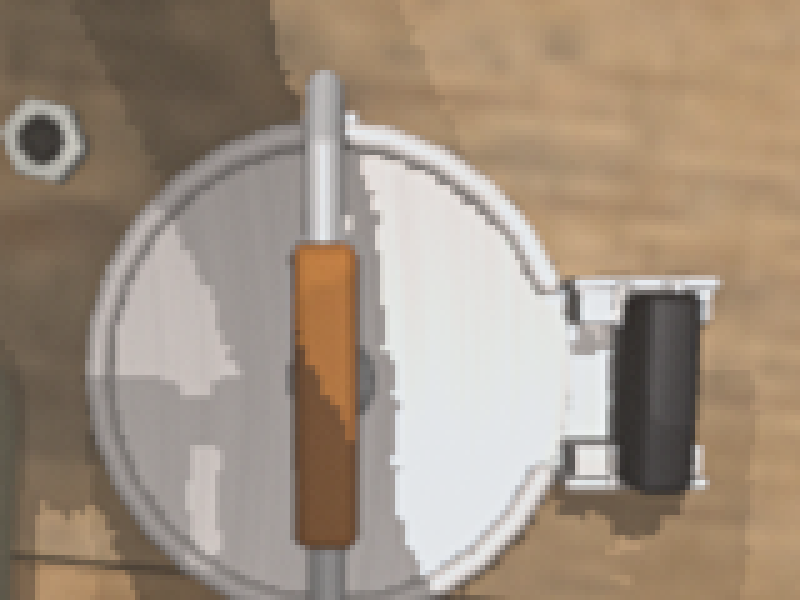

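View pics/c11side.png

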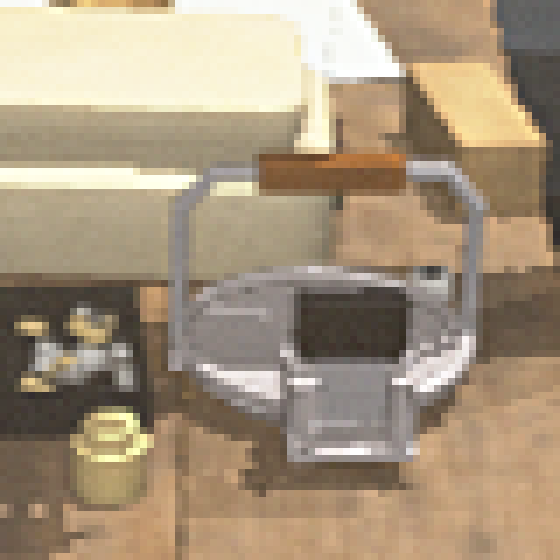

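View pics/c11scene.png

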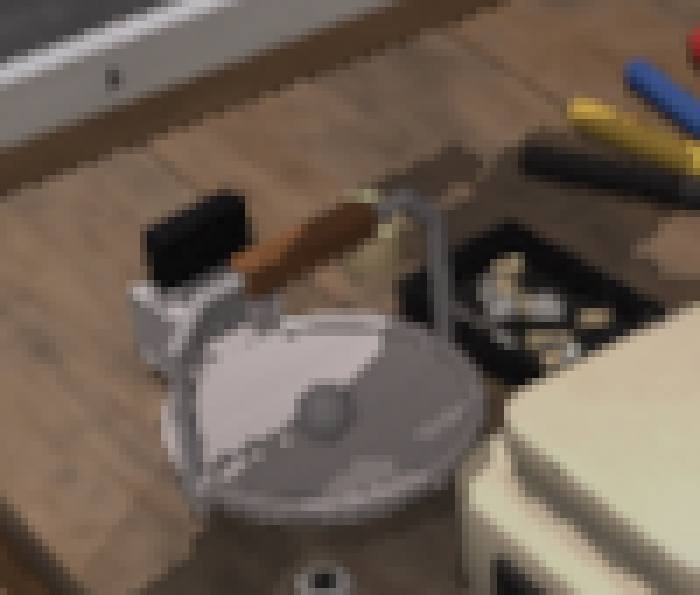

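Run:
```python
from h import *
from scipy.optimize import least_squares
fr=pickle.load(open("f11.pkl","rb"));W=cam(*fr["wrist"]);S=cam(*fr["side"]);C=cam(*fr["scene"])
w=lambda u,v:np.array([u,v])/5+[190,60]-.4
G=np.array([back(W,w(*u),.106) for u in [(293,246),(355,244),(358,547),(296,549)]]);print("grip",G.mean(0).round(4));d=G[0]+G[1]-G[2]-G[3];yaw=np.arctan2(d[1],d[0])-np.pi/2+2*np.pi;print("yaw",yaw%(2*np.pi))
rim=np.array([(87,372),(92,310),(110,250),(150,195),(225,143),(450,140),(500,180),(95,440),(120,510)])
M=np.array([back(W,w(*u),.023)[:2] for u in rim])
r=least_squares(lambda q:np.hypot(*(M-q[:2]).T)-.065,[.45,.15]);print("rim",r.x,(r.fun*1e3).round(1))
print("ball mid", back(W,w(333,380),.018))
c0=r.x;a=yaw;ex=np.array([np.cos(a),np.sin(a)]);ey=np.array([-ex[1],ex[0]])
P=lambda x,y,z:[*(c0+ex*x+ey*y),z]
sd=lambda p:((proj(S,p)-[235,190]+.5)*7).round(1)
sc=lambda p:((proj(C,p)-[165,140]+.5)*7).round(1)
wr=lambda p:((proj(W,p)-[190,60]+.5)*5).round(1)
for n,x,y,z in [("top far L",.071,-.023,.076),("top far R",.071,.023,.076),("near bot L",.085,-.023,.048),("wall top near",.095,-.026,.046),("lip L",.096,-.026,.012),("lip R",.096,.026,.012),("grip near top L",.007,-.032,.106),("grip far R",-.007,.032,.106),("barnearR top",.085,-.023,.076)]:
    p=P(x,y,z);print(n,sd(p),sc(p),wr(p))
```

```text
grip [0.4505 0.1515 0.106 ]
yaw 1.6737200021575678
rim [0.44931605 0.15096029] [-0.5 -0.3  0.4 -0.1 -1.   1.6  1.   0.3  2.4]
ball mid [0.45054673 0.1517967  0.018     ]
top far L [[298.6 293. ]] [[246.9 204. ]] [[631.  485.8]]
top far R [[410.5 291.4]] [[155.5 248.7]] [[639.6 282. ]]
near bot L [[300.  370.4]] [[234.1 247.3]] [[666.1 472.3]]
wall top near [[295.5 386.7]] [[226.1 239.3]] [[703.2 483.1]]
lip L [[292.3 461.9]] [[233.8 303.8]] [[678.4 468.6]]
lip R [[418.7 459.4]] [[135.  354.7]] [[688.2 273.8]]
grip near top L [[261.4 161.9]] [[355.7 192. ]] [[357.8 545.8]]
grip far R [[405.5 147.2]] [[247.2 272.1]] [[287.9 235.8]]
barnearR top [[303.  308.6]] [[226.4 191.3]] [[690.9 485.5]]
```

```bash
cat > ov.py <<'E'
from h import *
def overlay(tag,c0,a,names,boxes,ks,out,g=(.078,0,.016),ga=None,zo=0.0):
    fr=pickle.load(open(f"f{tag}.pkl","rb"))
    ex=np.array([np.cos(a),np.sin(a)]);ey=np.array([-ex[1],ex[0]])
    P=lambda q:np.array([*(np.array(c0)+ex*q[0]+ey*q[1]),q[2]+zo])
    def box(x,y,z):
        v=[(i,j,k) for i in x for j in y for k in z];return [(v[m],v[n]) for m in range(8) for n in range(m+1,8) if sum(p!=q for p,q in zip(v[m],v[n]))==1]
    E=[(e,(0,255,0)) for e in box((g[0]-.007,g[0]+.007),(g[1]-.023,g[1]+.023),(g[2]+.032,g[2]+.060))]
    E+=[(e,(0,0,255)) for e in box((-.007,.007),(-.032,.032),(.09,.106))]
    t=np.linspace(0,2*np.pi,60);c=[(.065*np.cos(u),.065*np.sin(u),.023) for u in t]
    E+=[((c[i],c[i+1]),(255,0,255)) for i in range(59)]
    for x in(.096,):E+=[(((x,-.026,.016),(x,.026,.016)),(255,255,0)),(((x,-.026,.016),(x,-.026,.046)),(255,255,0)),(((x,.026,.016),(x,.026,.046)),(255,255,0))]
    ims=[]
    for n,(x0,y0,x1,y1),k in zip(names,boxes,ks):
        C=cam(*fr[n]);im=cv2.resize(fr[n][0]["pixels"][y0:y1,x0:x1,::-1],None,fx=k,fy=k,interpolation=cv2.INTER_NEAREST)
        for (p,q),col in E:
            A=((proj(C,P(p))[0]-[x0,y0]+.5)*k);B=((proj(C,P(q))[0]-[x0,y0]+.5)*k)
            cv2.line(im,tuple(np.round(A).astype(int).tolist()),tuple(np.round(B).astype(int).tolist()),col,1)
        cv2.imwrite(f"{out}{n}.png",im)
E
python3 -c "
from ov import *
overlay('11',(.4504,.1515),1.672,['wrist','side','scene'],[(200,60,345,180),(252,205,312,265),(180,150,240,225)],[5,9,8],'pics/o11')"
```

```text
(no output)
```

View pics/o11wrist.png

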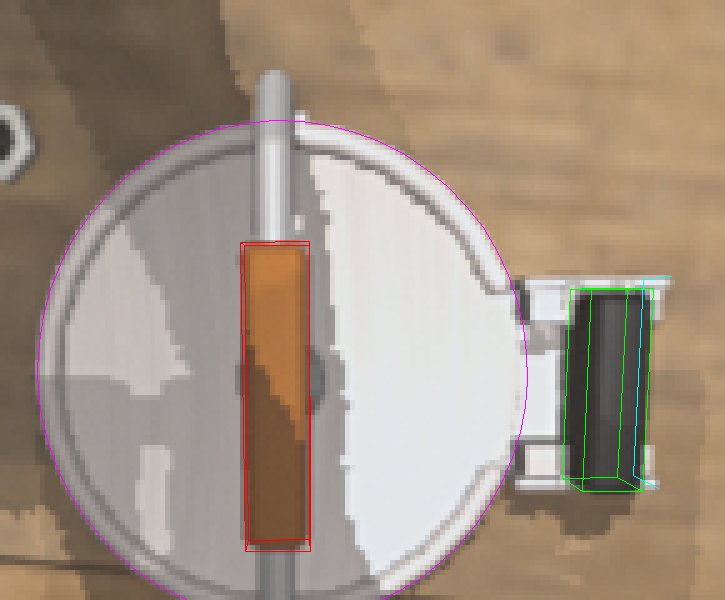

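View pics/o11side.png

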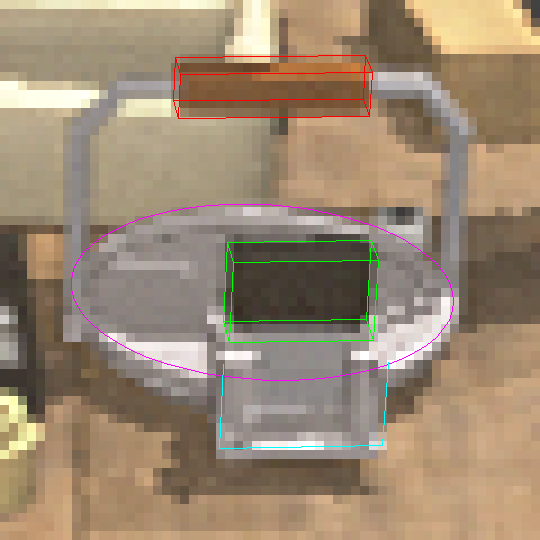

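View pics/o11scene.png

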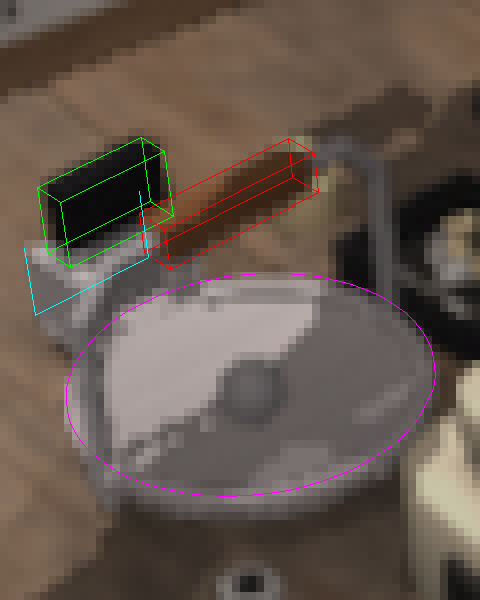

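carry_out(
  delta_pos=[
    [-2,-0.5,0],
    [-4,-1,0],
    [-4.8,-1.1,-2],
    [-4.8,-1.1,-5],
    [-4.8,-1.1,-7],
  ],
  delta_rot=[
    [0,0,0.003],
    [0,0,0.003],
    [0,0,0.003],
    [0,0,0.003],
    [0,0,0.003],
  ],
  fingers=[-0.1,-0.1,-0.1,-0.1,-0.1],
)

```text
time: 11.38
tool_pos: [0.4501, 0.151, 0.178]
orientation: [[-0.102, 0.995, -0.001], [0.995, 0.102, -0.0], [-0.0, -0.001, -1.0]]
force: [0.1, -0.1, 0.5]
opening: 0.551
```

carry_out(
  delta_pos=[
    [0,0,-2.5],
    [0,0,-5],
    [0,0,-7],
    [0,0,-8],
    [0,0,-8.5],
  ],
  delta_rot=[
    [0,0,0],
    [0,0,0],
    [0,0,0],
    [0,0,0],
    [0,0,0],
  ],
  fingers=[-0.1,-0.1,-0.1,-0.1,-0.1],
)

```text
time: 11.8
tool_pos: [0.4505, 0.1509, 0.0929]
orientation: [[-0.101, 0.995, -0.003], [0.995, 0.101, -0.001], [-0.0, -0.003, -1.0]]
force: [0.1, 0.1, -0.2]
opening: 0.552
```

carry_out(
  delta_pos=[
    [0,0,-0.5],
    [0,0,-1],
    [0,0,-1.4],
    [0,0,-1.4],
    [0,0,-1.4],
  ],
  delta_rot=[
    [0,0,0],
    [0,0,0],
    [0,0,0],
    [0,0,0],
    [0,0,0],
  ],
  fingers=[-0.1,-0.1,-0.1,-0.1,-0.1],
)

```text
time: 12.22
tool_pos: [0.452, 0.1505, 0.0805]
orientation: [[-0.099, 0.995, 0.001], [0.995, 0.099, 0.0], [0.0, 0.001, -1.0]]
force: [0.5, -0.0, 1.1]
opening: 0.544
```

```bash
python3 -c "
from h import *
o=grab(['wrist','side','scene'],'12');s=o['wrist'][1];print(s['tool_pos'],s['time'],s['force'],s['orientation'])
c0=np.array([.4505,.1515]);a=1.672;ex=np.array([np.cos(a),np.sin(a)]);d=s['tool_pos'][:2]-c0;print(d@ex,d@[-ex[1],ex[0]])
"
```

```text
[0.45195564 0.15052649 0.08050254] 12.2167 [ 0.54399209 -0.01105819  1.11871997] [[-9.89654472e-02  9.95090640e-01  6.76688681e-04]
 [ 9.95090869e-01  9.89653923e-02  1.14237375e-04]
 [ 4.67077820e-05  6.84672281e-04 -9.99999765e-01]]
-0.0011155936834668229 -0.0013498346725058458
```

View pics/wrist12.png

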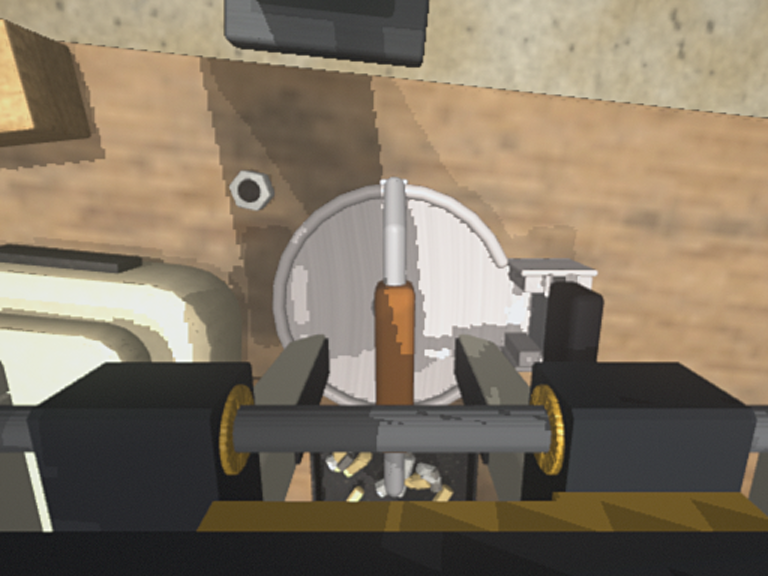

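View pics/scene12.png

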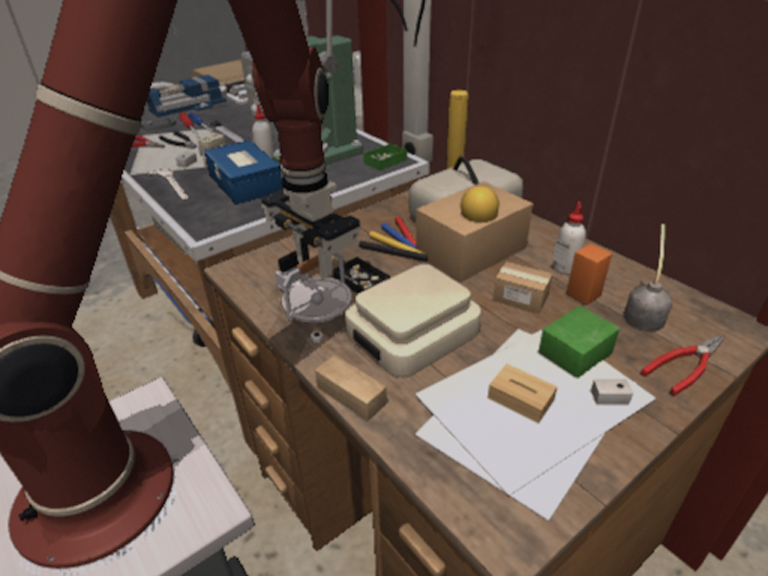

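carry_out(
  delta_pos=[
    [-0.1,0.1,0],
    [-0.1,0.1,0],
    [-0.1,0.1,0],
    [-0.1,0.1,0],
    [-0.1,0.1,0],
  ],
  delta_rot=[
    [0,0,0.002],
    [0,0,0.002],
    [0,0,0.002],
    [0,0,0.002],
    [0,0,0.002],
  ],
  fingers=[0.3,0.4,0.5,0.6,0.7],
  force=20,
)

```text
time: 12.78
tool_pos: [0.4507, 0.1514, 0.0802]
orientation: [[-0.101, 0.995, 0.0], [0.995, 0.101, -0.0], [-0.0, 0.0, -1.0]]
force: [-0.1, 0.0, 0.2]
opening: 0.242
```

carry_out(
  delta_pos=[
    [0,0,0],
    [0,0,0],
    [0,0,0],
    [0,0,0],
    [0,0,0],
  ],
  delta_rot=[
    [0,0,0],
    [0,0,0],
    [0,0,0],
    [0,0,0],
    [0,0,0],
  ],
  fingers=[1,1,1,1,1],
  force=55,
)

```text
time: 13.2
tool_pos: [0.4507, 0.1515, 0.0802]
orientation: [[-0.101, 0.995, 0.0], [0.995, 0.101, 0.0], [0.0, 0.0, -1.0]]
force: [0.3, -0.4, -0.9]
opening: 0.145
```

carry_out(
  delta_pos=[
    [0,0,0],
    [0,0,0],
    [0,0,0],
  ],
  delta_rot=[
    [0,0,0],
    [0,0,0],
    [0,0,0],
  ],
  fingers=[1,1,1],
  force=58,
)

```text
time: 13.45
tool_pos: [0.4507, 0.1515, 0.0802]
orientation: [[-0.101, 0.995, -0.0], [0.995, 0.101, 0.0], [0.0, -0.0, -1.0]]
force: [0.2, 0.5, -0.4]
opening: 0.146
```

carry_out(
  delta_pos=[
    [0,0,0.05],
    [0,0,0.12],
    [0,0,0.22],
    [0,0,0.35],
    [0,0,0.5],
  ],
  delta_rot=[
    [0,0,0],
    [0,0,0],
    [0,0,0],
    [0,0,0],
    [0,0,0],
  ],
  fingers=[1,1,1,1,1],
)

```text
time: 13.87
tool_pos: [0.4502, 0.1511, 0.0849]
orientation: [[-0.101, 0.995, -0.001], [0.995, 0.101, -0.001], [-0.001, -0.001, -1.0]]
force: [0.0, -0.1, -6.5]
opening: 0.142
```

carry_out(
  delta_pos=[
    [0,0,0.15],
    [0,0,0.3],
    [0,0,0.4],
    [0,0,0.47],
    [0,0,0.5],
  ],
  delta_rot=[
    [0,0,0],
    [0,0,0],
    [0,0,0],
    [0,0,0],
    [0,0,0],
  ],
  fingers=[1,1,1,1,1],
)

```text
time: 14.28
tool_pos: [0.4508, 0.1515, 0.0903]
orientation: [[-0.101, 0.995, 0.0], [0.995, 0.101, 0.0], [-0.0, 0.0, -1.0]]
force: [-0.1, -0.5, -6.6]
opening: 0.144
```

```bash
python3 -c "
from ov import *
o=grab(['wrist','side','scene'],'13');s=o['wrist'][1];print(s['tool_pos'],s['time'],s['force'],s['torque'],s['orientation'])
overlay('13',(.4507,.1515),1.672,['wrist','side','scene'],[(170,100,420,290),(235,180,325,265),(165,140,265,225)],[3,7,7],'pics/o13',zo=.010)
"
```

```text
[0.45075991 0.15148401 0.09032923] 14.2833 [-0.08321965 -0.54084422 -6.55851493] [-0.04683467 -0.11206876 -0.0240757 ] [[-1.01110805e-01  9.94875144e-01  2.32009567e-04]
 [ 9.94875170e-01  1.01110808e-01  1.42213871e-07]
 [-2.33171896e-05  2.30834937e-04 -9.99999973e-01]]
```

View pics/o13wrist.png

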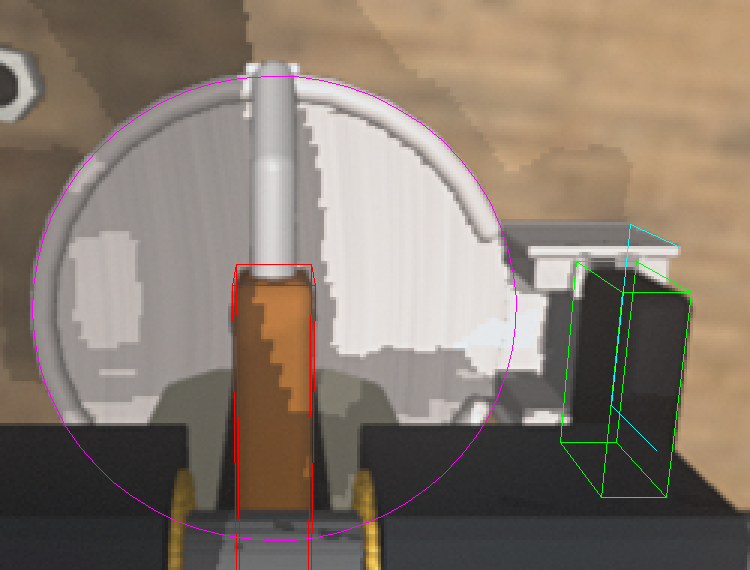

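View pics/o13side.png

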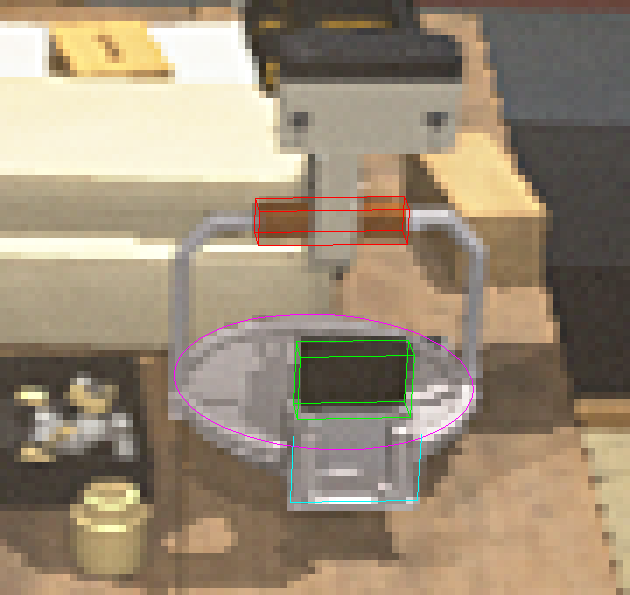

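View pics/o13scene.png

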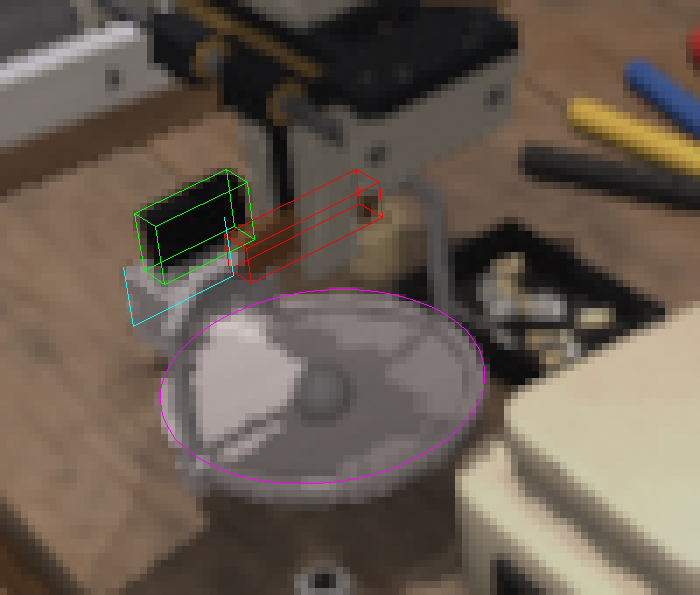

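carry_out(
  delta_pos=[
    [0,0,0.1],
    [0,0,0.3],
    [0,0,0.6],
    [0,0,1.0],
    [0,0,1.4],
  ],
  delta_rot=[
    [0,0,0],
    [0,0,0],
    [0,0,0],
    [0,0,0],
    [0,0,0],
  ],
  fingers=[1,1,1,1,1],
)

```text
time: 14.85
tool_pos: [0.4507, 0.1515, 0.1046]
orientation: [[-0.101, 0.995, 0.0], [0.995, 0.101, -0.0], [-0.0, 0.0, -1.0]]
force: [-0.8, 0.7, -6.1]
opening: 0.15
```

carry_out(
  delta_pos=[
    [0,0,0.4],
    [0,0,0.8],
    [0,0,1.2],
    [0,0,1.5],
    [0,0,1.6],
  ],
  delta_rot=[
    [0,0,0],
    [0,0,0],
    [0,0,0],
    [0,0,0],
    [0,0,0],
  ],
  fingers=[1,1,1,1,1],
)

```text
time: 15.27
tool_pos: [0.451, 0.1516, 0.1208]
orientation: [[-0.101, 0.995, 0.001], [0.995, 0.101, 0.0], [0.0, 0.001, -1.0]]
force: [0.2, 0.1, -5.9]
opening: 0.147
```

Run:
```python
from h import *
from cell import arm
s=arm.observe();print(s['tool_pos'],s['time'],s['force'],s['joint_pos'])
fr=pickle.load(open("f4.pkl","rb"))["wrist"][0]["pixels"];a=cv2.resize(fr[165:235,225:320,::-1],None,fx=8,fy=8,interpolation=cv2.INTER_NEAREST);cv2.imwrite("pics/t4.png",a)
fr=pickle.load(open("f0.pkl","rb"))["wrist"][0]["pixels"];a=cv2.resize(fr[0:95,140:230,::-1],None,fx=6,fy=6,interpolation=cv2.INTER_NEAREST);cv2.imwrite("pics/t0.png",a)
```

```text
[0.45098328 0.15156584 0.120785  ] 15.2667 [ 0.24948411  0.10285962 -5.90085955] [-0.0630434   0.52119655 -0.44313471  2.02175601  0.35090952  0.67069209
  0.93938708]
```

View pics/t4.png

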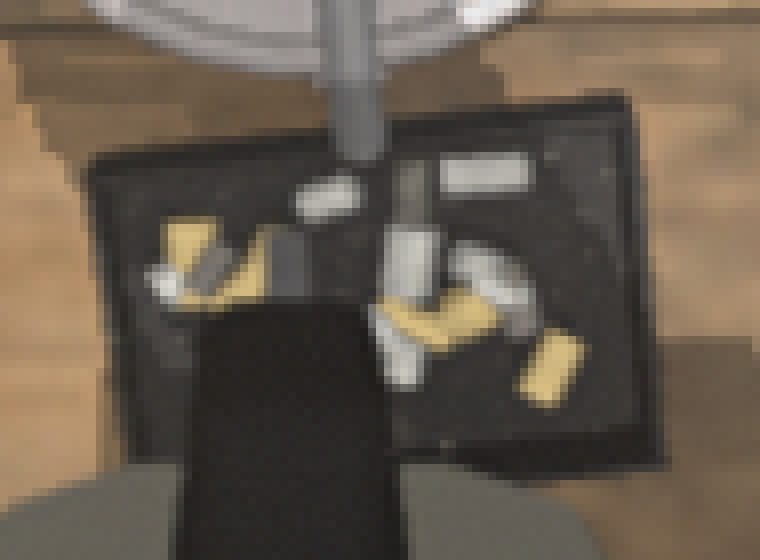

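View pics/t0.png

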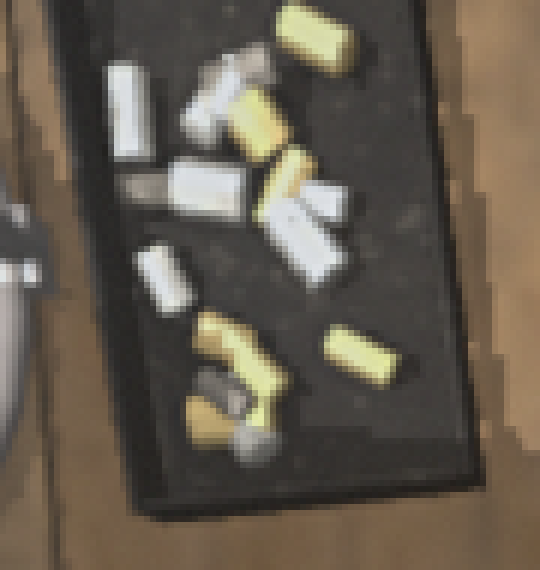

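Run:
```python
from h import *
f4=pickle.load(open("f4.pkl","rb"));f0=pickle.load(open("f0.pkl","rb"))
W4=cam(*f4["wrist"]);W0=cam(*f0["wrist"])
A=np.array([back(W4,np.array(u)/8+[225,165]-.4,.022)[:2] for u in[(88,158),(630,95),(661,468),(130,462)]])
B=np.array([back(W0,np.array(u)/6+[140,0]-.4,.022)[:2] for u in[(137,516),(484,486),(50,10),(420,10)]])
ang=lambda d:np.arctan2(d[1],d[0])
print(A.round(4)); print("long edge",ang(A[1]-A[0])-np.pi/2,"right",ang(A[2]-A[1]),"left",ang(A[3]-A[0]),np.linalg.norm(A[1]-A[0]),np.linalg.norm(A[2]-A[1]))
print(B.round(4)); print("short",ang(B[1]-B[0]),"long L",ang(B[2]-B[0])-np.pi/2,"long R",ang(B[3]-B[1])-np.pi/2,np.linalg.norm(B[1]-B[0]))
th=.1;u=np.array([np.cos(th),np.sin(th)]);v=np.array([-u[1],u[0]])
c=(A[0]+A[1])/2+u*.034;print("centre",c, ang(c-[.4507,.1515]),np.linalg.norm(c-[.4507,.1515]))
c2=(A[1]+A[2])/2-v*.05;print(c2)
c3=(B[0]+B[1])/2+v*.05;print(c3)
```

```text
[[0.5298 0.1111]
 [0.5203 0.2077]
 [0.5905 0.2145]
 [0.5874 0.1164]]
long edge 0.09765649881645477 right 0.0975039244687903 left 0.0921141088404029 0.09703527524535481 0.0705401014236717
[[0.5345 0.1092]
 [0.6027 0.1147]
 [0.5259 0.1965]
 [0.5938 0.1965]]
short 0.08069077382186514 long L 0.09803443956445301 long R 0.10834182617793986 0.06840503863489852
centre [0.55887492 0.1627861 ] 0.10395583140135146 0.1087620760537992
[0.56040844 0.16136155]
[0.56362568 0.16167845]
```

carry_out(
  delta_pos=[
    [0,0,0],
    [0,0,0],
    [0,0,0],
    [0,0,0],
    [0,0,0],
  ],
  delta_rot=[
    [0,0,-0.01],
    [0,0,-0.03],
    [0,0,-0.06],
    [0,0,-0.1],
    [0,0,-0.15],
  ],
  fingers=[1,1,1,1,1],
)

```text
time: 15.68
tool_pos: [0.4505, 0.1514, 0.1199]
orientation: [[0.052, 0.999, -0.001], [0.999, -0.052, -0.0], [-0.0, -0.001, -1.0]]
force: [0.7, -0.1, -6.2]
opening: 0.146
```

carry_out(
  delta_pos=[
    [0,0,0],
    [0,0,0],
    [0,0,0],
    [0,0,0],
    [0,0,0],
  ],
  delta_rot=[
    [0,0,-0.05],
    [0,0,-0.1],
    [0,0,-0.15],
    [0,0,-0.2],
    [0,0,-0.25],
  ],
  fingers=[1,1,1,1,1],
)

```text
time: 16.1
tool_pos: [0.4504, 0.1515, 0.1199]
orientation: [[0.298, 0.955, -0.001], [0.955, -0.298, -0.0], [-0.0, -0.001, -1.0]]
force: [0.5, 0.3, -6.1]
opening: 0.145
```

carry_out(
  delta_pos=[
    [0,0,0],
    [0,0,0],
    [0,0,0],
    [0,0,0],
    [0,0,0],
  ],
  delta_rot=[
    [0,0,-0.05],
    [0,0,-0.1],
    [0,0,-0.15],
    [0,0,-0.2],
    [0,0,-0.25],
  ],
  fingers=[1,1,1,1,1],
)

```text
time: 16.52
tool_pos: [0.4503, 0.1516, 0.1199]
orientation: [[0.525, 0.851, -0.001], [0.851, -0.525, -0.0], [-0.001, -0.001, -1.0]]
force: [0.2, 0.1, -5.6]
opening: 0.14
```

```bash
python3 -c "
from h import *
o=grab(['scene','side'],'14');s=o['scene'][1];print(s['tool_pos'],s['time'],s['force'],s['joint_pos'],np.arctan2(s['orientation'][1,0],s['orientation'][0,0]))
"
```

```text
[0.45034692 0.15160026 0.11989726] 16.5167 [ 0.1623074   0.06270488 -5.56182315] [-0.1936877   0.49983293 -0.25275239  2.02653286  0.20180981  0.63929688
  0.43901286] 1.018449496592896
```

View pics/scene14.png

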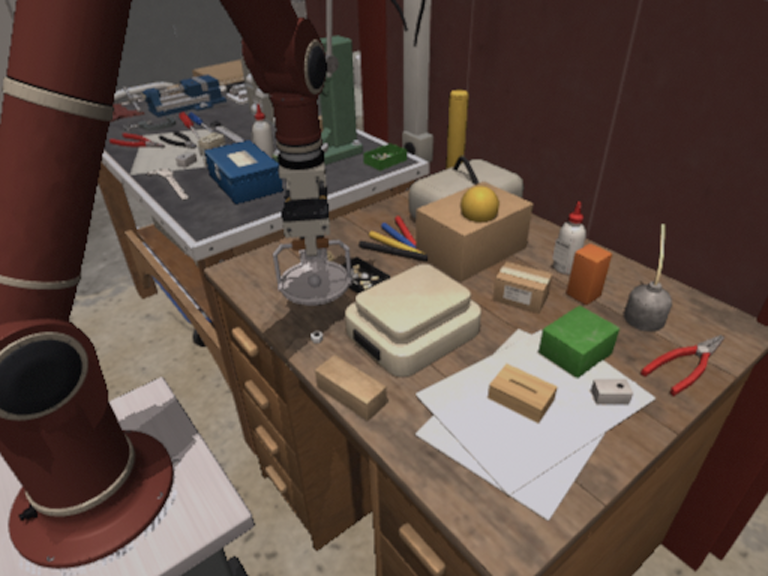

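View pics/side14.png

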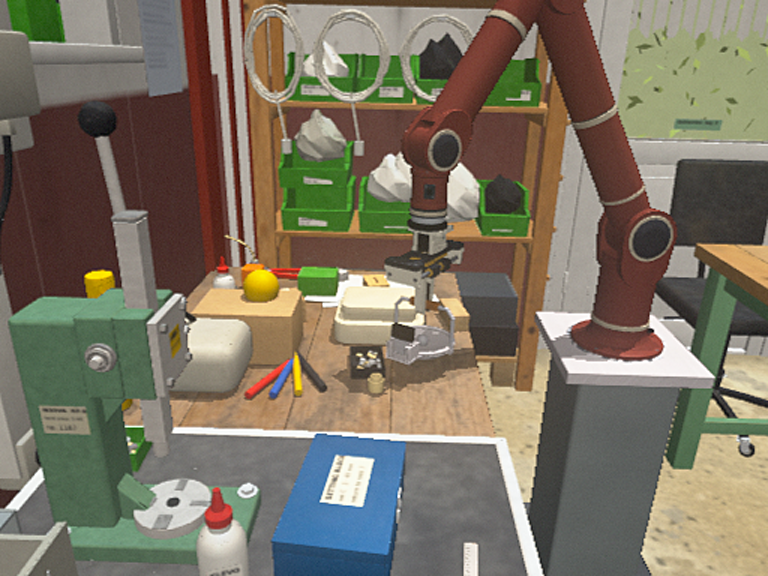

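carry_out(
  delta_pos=[
    [0,0,0],
    [0,0,0],
    [0,0,0],
    [0,0,0],
    [0,0,0],
  ],
  delta_rot=[
    [0,0,-0.03],
    [0,0,-0.08],
    [0,0,-0.13],
    [0,0,-0.18],
    [0,0,-0.23],
  ],
  fingers=[1,1,1,1,1],
)

```text
time: 17.03
tool_pos: [0.4505, 0.1515, 0.12]
orientation: [[0.705, 0.71, -0.001], [0.71, -0.705, 0.0], [-0.0, -0.0, -1.0]]
force: [-0.5, -0.4, -5.8]
opening: 0.145
```

carry_out(
  delta_pos=[
    [0,0,0],
    [0,0,0],
    [0,0,0],
    [0,0,0],
    [0,0,0],
  ],
  delta_rot=[
    [0,0,-0.05],
    [0,0,-0.1],
    [0,0,-0.15],
    [0,0,-0.2],
    [0,0,-0.25],
  ],
  fingers=[1,1,1,1,1],
)

```text
time: 17.45
tool_pos: [0.4504, 0.1516, 0.12]
orientation: [[0.858, 0.513, -0.001], [0.513, -0.858, 0.0], [-0.0, -0.0, -1.0]]
force: [0.2, 0.2, -5.7]
opening: 0.144
```

carry_out(
  delta_pos=[
    [0,0,0],
    [0,0,0],
    [0,0,0],
    [0,0,0],
    [0,0,0],
  ],
  delta_rot=[
    [0,0,-0.05],
    [0,0,-0.1],
    [0,0,-0.15],
    [0,0,-0.2],
    [0,0,-0.25],
  ],
  fingers=[1,1,1,1,1],
)

```text
time: 17.87
tool_pos: [0.4504, 0.1517, 0.12]
orientation: [[0.958, 0.285, -0.001], [0.285, -0.958, 0.0], [-0.001, -0.0, -1.0]]
force: [0.2, -0.0, -5.1]
opening: 0.144
```

carry_out(
  delta_pos=[
    [0,0,0],
    [0,0,0],
    [0,0,0],
    [0,0,0],
    [0,0,0],
  ],
  delta_rot=[
    [0,0,-0.05],
    [0,0,-0.1],
    [0,0,-0.14],
    [0,0,-0.17],
    [0,0,-0.185],
  ],
  fingers=[1,1,1,1,1],
)

```text
time: 18.28
tool_pos: [0.4505, 0.1517, 0.12]
orientation: [[0.994, 0.106, -0.0], [0.106, -0.994, 0.0], [-0.0, -0.0, -1.0]]
force: [0.2, 0.2, -6.4]
opening: 0.145
```

carry_out(
  delta_pos=[
    [0,0,0],
    [0,0,0],
    [0,0,0],
    [0,0,0],
    [0,0,0],
  ],
  delta_rot=[
    [0,0,-0.007],
    [0,0,-0.007],
    [0,0,-0.007],
    [0,0,-0.007],
    [0,0,-0.007],
  ],
  fingers=[1,1,1,1,1],
)

```text
time: 18.7
tool_pos: [0.4507, 0.1514, 0.1202]
orientation: [[0.995, 0.1, -0.0], [0.1, -0.995, 0.0], [-0.0, -0.0, -1.0]]
force: [0.5, -0.5, -6.1]
opening: 0.147
```

```bash
python3 -c "
from ov import *
o=grab(['wrist','side','scene'],'15');s=o['wrist'][1];print(s['tool_pos'],s['time'],s['force'],s['torque'],s['orientation'],np.arctan2(s['orientation'][1,0],s['orientation'][0,0]))
p=s['tool_pos']
overlay('15',p[:2],np.arctan2(s['orientation'][1,0],s['orientation'][0,0]),['wrist','side','scene'],[(150,60,420,260),(220,170,325,265),(165,130,275,225)],[2.9,7,7],'pics/o15',zo=p[2]-.0802)
"
```

```text
[0.45070123 0.15141735 0.12015431] 18.7 [ 0.51239961 -0.54072184 -6.1363347 ] [0.02402344 0.13369599 0.02328944] [[ 9.94989555e-01  9.99788569e-02 -1.15510134e-04]
 [ 9.99788618e-02 -9.94989561e-01  3.76955195e-05]
 [-1.11162623e-04 -4.90552199e-05 -9.99999993e-01]] 0.10014617714534556
```

View pics/wrist15.png

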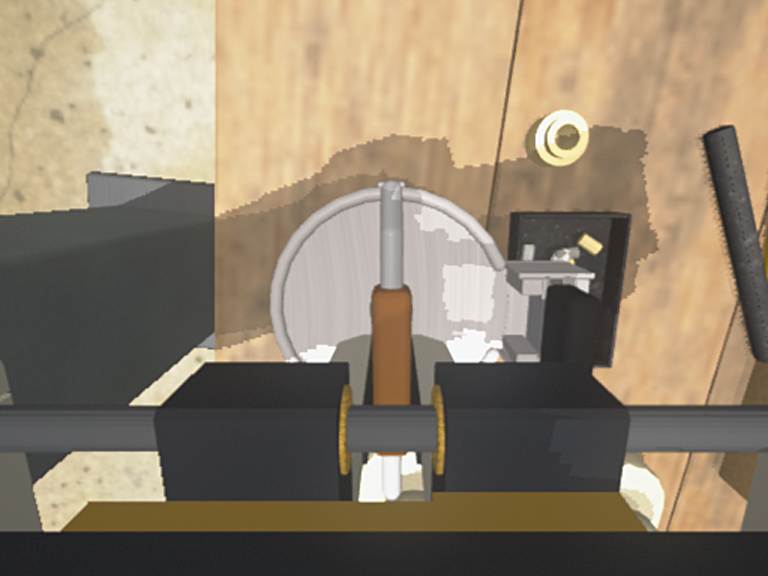

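View pics/o15side.png

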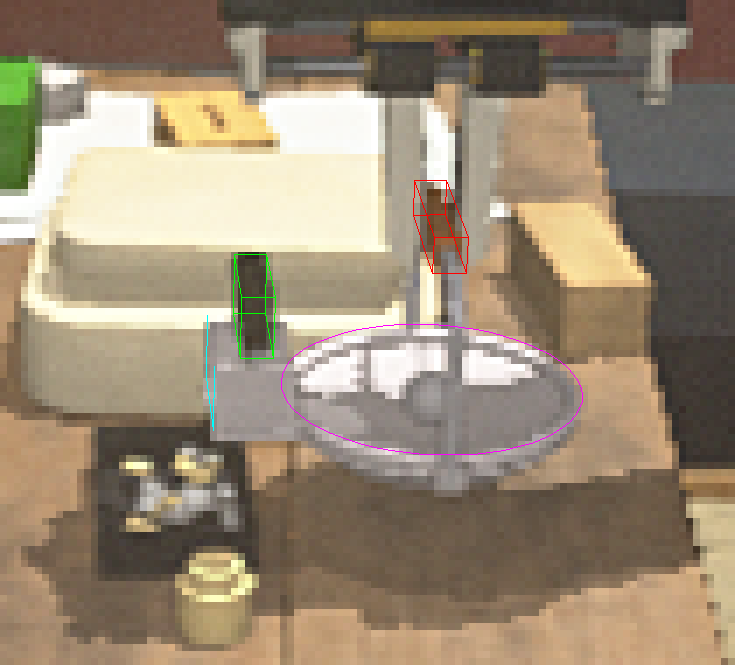

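View pics/o15scene.png

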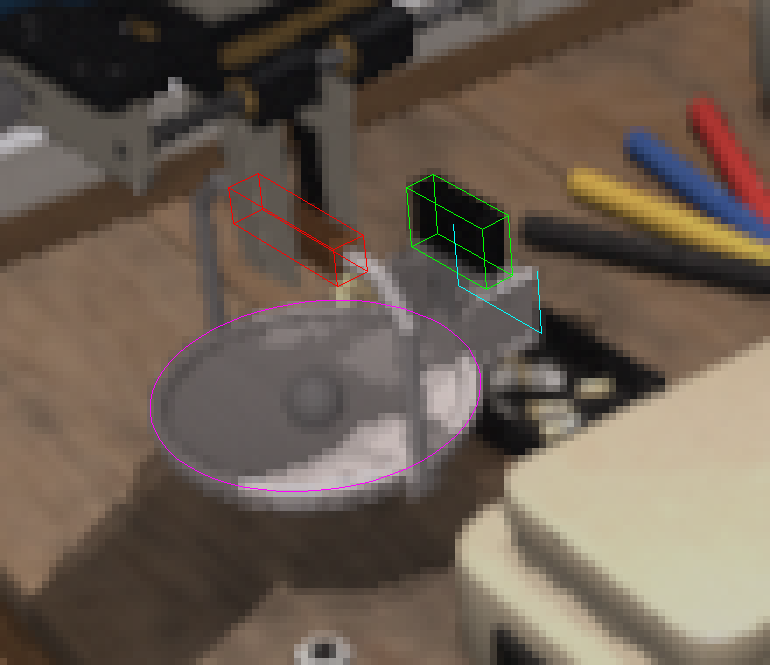

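carry_out(
  delta_pos=[
    [0,0,0],
    [0,0,0],
    [0,0,0],
    [0,0,0],
    [0,0,0],
  ],
  delta_rot=[
    [0,0,0],
    [0,0,0],
    [0,0,0],
    [0,0,0],
    [0,0,0],
  ],
  fingers=[1,1,1,1,1],
)

```text
time: 19.27
tool_pos: [0.4507, 0.1515, 0.1202]
orientation: [[0.995, 0.1, -0.0], [0.1, -0.995, 0.0], [-0.0, -0.0, -1.0]]
force: [-0.1, 0.3, -5.5]
opening: 0.146
```

```bash
python3 -c "
from cell import arm
s=arm.observe();print(s['tool_pos'],s['time'],abs(s['qvel']).max(),s['force'],s['opening']);print(arm.finish_job())"
```

```text
[0.45067746 0.15146522 0.12016266] 19.2667 0.0023202519822383035 [-0.09170145  0.32674085 -5.54745349] 0.14593660640218664
the job is handed in; nothing more can be done
None
```

I took the gate from its stand and slid it into the slot across the dish's spout. I then lifted the dish 40 mm by its bail, turned it a quarter turn clockwise, and handed the job in at 19.3 s, still holding it.

**Last checks**
- **Gate:** in the last side and scene pictures its grip bar matches the fully home position to about 1 mm.
- **Ball:** it is in the middle of the dish.
- **Dish:** it is level. It points along 0.100 rad, and I measured the tray at about 0.097 to 0.10 rad. The lip is above the tray, by my calculation from the measured poses.
- **Arm:** it was still, with a steady load of about 5.5 to 6.5 N.
- **Other things:** the nut, bushing, blocks and tray look unmoved in the pictures.

**What disagreed**
- **Contact height:** the gate touched bottom 2 to 3 mm higher than I had worked out. The push peaked at about 16 N and shifted the dish a few mm for a moment. The dish was back in place before I gripped it, and the pictures show the gate seated. I put the difference down to the gate sitting slightly lower in the fingers than I had measured.
- **Tray distance:** I measured the tray centre about 109 mm from the dish's centre, where the task gives 112 mm.

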